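# Build the model tower on its baseboard

### The job

Build the sand-coloured model tower from the bottom up: first set the ground storey, the one with a rectangular foot, fully down into the matching rectangular recess of the green baseboard, then add the wide round storey, the narrow round storey and last the roofed belfry, each seated fully in the shallow dish on top of the one below. Leave the finished tower standing upright by itself, and leave the two bowls of small parts standing where they are among the pieces.

Things in the scene. Friction and masses are not known exactly. Their poses are not given: they have to be found in the camera images.
- ground_c (a point): centre, half-way up, of the loose ground storey: a sand-coloured plastic drum 66 mm across with arched niches, on a rectangular foot 90 x 66 mm (long side along its x axis) and 8 mm thick; 60 mm tall in all, so the centre is 30 mm above its underside. Its top is a round dish 60 mm across and 4 mm deep inside a 3 mm rim. About 0.12 kg. Stands upright on the table at the start, at any yaw; it may be gripped across the drum in any direction.
- wide_c (a point): centre, half-way up, of the loose wide storey: a round sand-coloured drum 54 mm across and 54 mm tall (centre 27 mm above its underside), flat-footed, with a dish 48 mm across and 4 mm deep in its top. About 0.08 kg. Stands upright on the table. It nests with 3 mm to spare all round in the dish of the ground storey, where its underside lies 56 mm above the ground storey's underside (centre 53 mm above the ground storey's centre).
- narrow_c (a point): centre, half-way up, of the loose narrow storey: a round sand-coloured drum 42 mm across and 54 mm tall (centre 27 mm above its underside), flat-footed, with a dish 36 mm across and 4 mm deep in its top. About 0.06 kg. Stands upright on the table. It nests with 3 mm to spare all round in the dish of the wide storey (centre 50 mm above the wide storey's centre).
- belfry_c (a point): centre, half-way up, of the loose belfry: a round sand-coloured drum 30 mm across and 45 mm tall with a red-brown pointed roof, 62 mm tall in all (centre 31 mm above its underside); grip it on the drum, not on the roof. About 0.04 kg. Stands upright on the table. It nests with 3 mm to spare all round in the dish of the narrow storey (centre 54 mm above the narrow storey's centre).
- recess (a point): centre of the floor of the rectangular recess in the fixed green baseboard (140 x 120 mm, 12 mm thick, grey strips along two edges). The recess is 96 x 72 mm, long side along its x axis, 7 mm deep, with a grey floor 5 mm above the table; the ground storey's foot fits with 3 mm to spare on each side, either way round. Recess in the middle of the board; x axis along the board's long side, z up.
- garden: a finished garden model, fixed, for information: a green board 140 x 120 mm and 12 mm thick with a round pond, little trees and a small white rotunda, up to 60 mm tall. It has no recess. Origin at the centre of its underside, x along its long side.
- ramekin_c (a point): centre, half-way up, of a loose white ceramic bowl with small parts in it, 80 mm across and 42 mm tall, standing among the tower pieces. Not to be disturbed.
- glass_bowl_c (a point): centre, half-way up, of a loose clear glass bowl with small wooden parts in it, 78 mm across and 36 mm tall, standing among the tower pieces. Not to be disturbed.

How it is judged:
By the outcome, as a careful person would: the job done as asked, in the order asked, and still so for the second after the job is handed in, with the robot touching nothing.
It also fails if it takes over 125 s, if anything falls off the work surface, if the arm or the gripper's body presses on something with over 40 N, if the wrist force passes 120 N, or if a joint passes its speed limit or range.

### The arm

A 7-joint arm with a two-finger parallel gripper is mounted at the origin on the work surface. World frame = base frame: x ahead of the robot, y to its left, z up, the work surface at z = 0. Lengths are in mm, angles in rad, forces in N, time in s.
With the tool pointing down it reaches from about 425 to 825 mm from the base axis. Payload 3.6 kg.
Tool frame: the origin (TCP) lies midway between the tips of the shut fingers; the grasp point (between the pads) lies 19 mm behind it; z points along the fingers, x is the direction in which the jaws open and shut, and the axes are right-handed (so a half turn about z gives the same grasp; the last joint's range is limited). The gripper opens to 93 mm and grips with 3 to 60 N. Pads are 15 mm wide; open, the fingers measure 128 mm over their backs; the gripper's body (75 mm by 188 mm) begins 65 mm behind the grasp point.
Start: joints at [1.099, 0.615, -0.013, 1.423, 0.008, 1.103, -0.04], TCP at [279.687, -586.715, 187.84] pointing down, gripper open.
Joint ranges: [-3.12, 3.12], [-0.3, 2.06], [-1.34, 1.32], [0.26, 2.42], [-1.36, 4.5], [0.01, 1.98], [-2.84, 2.84]. Speed limits (rad/s): [2.79, 2.79, 3.14, 3.14, 3.14, 3.14, 3.14].

### API

Orientations are given as [roll, pitch, yaw] about the fixed x, y, z axes, in that order (R = Rz(yaw) Ry(pitch) Rx(roll)).
In Python, from rig import observe, get_image, order gives the robot as it stands. The module is installed in compiled form; this text tells all that it offers.
- The arm moves only by the tool carry_out, never from a script. Its argument "targets" is a list of rows, each an object of numbers: "gripper": the closure in counts, from 0 (fully open) to 255 (shut); "x", "y", "z": the shift along the tool's x, y, z in m; "yaw": the turn about the tool's z in rad. A call has 1 to 8 rows; each row is the pose to reach, as a shift and turn from the pose commanded when the call began, along the tool's axes at that moment; what a row does not reach only later rows make up. A row lasts 1/10 s, in which the tool goes at most 50 mm and 8.59 degrees, less where a joint would pass 70% of its speed; a pose out of reach is approached as far as the arm can. A call with a gripper value outside its range is refused whole. The fingers move at their own pace and stop on an object; "grip_force" is the grip in N (left out, the last holds). Time passes only in rows, so rows that repeat a pose let the fingers close. It gives the time, the measured TCP pose, the force and the opening at its end, in the units of the state.
- observe(): the state, without advancing time (a new reading comes with each control period).
- get_image(name): name is "side" or "top" or "wrist"; returns a dict with "color" (480x640x3 uint8, blue, green, red), "vfov" (degrees; the focal length in pixels is half the picture's height over the tangent of half this angle, whatever the lens; pixels are square), "cx", "cy" (the principal point, pixels), "extrinsics" (4x4, takes a point from camera to world coordinates); the wrist camera has in their place "mount" (4x4, takes a point from camera to tool coordinates, whose origin is the TCP and whose axes are the tool frame's). Camera axes: x right, y up, looking along -z (the intrinsics and any distortion apply to the point x, -y, -z); pixel columns grow to the right and rows downward; lengths in mm; the calibration is good to about 2 mm. A picture is of the moment at which its call begins: read the wrist's pose just before it. There is no depth.
- order.close_job(): hands the job in, once; it reports no verdict.
The state is a dict: "time_s": time; "joint_pos": joint angles; "dq": joint speeds; "effort": joint torques, N m; "ee_pos": TCP position; "ee_rot": TCP orientation; "contact_force": force on the tool from outside, world axes, zero at the start; "wrist_torque": the same for the moment, N m; "opening": finger opening in mm.
Only numpy, scipy, OpenCV 4.12 (cv2) and the standard library are available. Lean on these libraries where they do the work, as an engineer would, in place of code of your own. Each camera call takes 0.05 s, during which the arm holds its last target.

## Working session

There is one attempt and no reset: what is moved stays moved. The work goes in short steps, Python scripts to look and compute and a tool call to move; the robot and the scene stay as the last step left them, time stands still between calls to the robot, and variables do not carry over. Pictures are saved under pics/ and viewed, and the job is handed in when it is done.

Besides the shell and the picture viewer there is one more tool, called after ">>>" by a JSON object that holds its "op" and its "data", one argument or row to a line. carry_out: Moves the arm, as the interface text tells. Its arguments: {"type":"object","properties":{"targets":{"type":"array"},"grip_force":{"type":"number"}},"required":["targets"]}

```bash
mkdir -p pics; ls; cat > h.py <<'E'
import numpy as np, cv2, sys
from rig import observe, get_image, order
E
python3 - <<'E'
from h import *
s=observe(); print(s)
for n in ["top","side","wrist"]:
    g=get_image(n); cv2.imwrite(f"pics/{n}0.png",g["color"])
    print(n,{k:(np.round(v,3).tolist() if k!="color" else v.shape) for k,v in g.items()})
    np.save(f"pics/{n}0.npy",g,allow_pickle=True)
E
```

```text
pics
{'time_s': 0.0, 'joint_pos': array([ 1.0995027 ,  0.61592935, -0.01261962,  1.42487725,  0.00810874,
        1.10337956, -0.04039919]), 'dq': array([ 7.85886324e-04,  1.17949183e-03,  8.56750097e-04, -6.42564444e-04,
        8.00385325e-04,  5.92519485e-04,  2.19745225e-06]), 'effort': array([ 4.49975951e-04, -4.58924317e+01,  2.09087650e-01, -1.65742493e+01,
       -6.11062464e-02,  2.03075283e-02,  2.13261237e-04]), 'ee_pos': array([ 279.31374076, -585.97648199,  186.68185192]), 'ee_rot': array([ 3.14155074e+00,  2.54284340e-03, -1.12592897e+00]), 'contact_force': array([0.86801383, 0.36239207, 1.05048398]), 'wrist_torque': array([-0.04639808,  0.08000025, -0.01706228]), 'opening': 93.06303235290665}
top {'color': (480, 640, 3), 'vfov': 47.097, 'cx': 320.076, 'cy': 249.123, 'extrinsics': [[-0.015, 0.991, -0.133, 427.948], [-1.0, -0.016, -0.005, -2.728], [-0.008, 0.133, 0.991, 1152.011], [0.0, 0.0, 0.0, 1.0]]}
side {'color': (480, 640, 3), 'vfov': 43.741, 'cx': 313.738, 'cy': 238.846, 'extrinsics': [[-0.851, 0.338, -0.402, 116.093], [-0.525, -0.559, 0.642, 701.995], [-0.008, 0.757, 0.653, 771.543], [0.0, 0.0, 0.0, 1.0]]}
wrist {'color': (480, 640, 3), 'vfov': 64.973, 'cx': 315.084, 'cy': 236.426, 'mount': [[1.0, 0.001, -0.001, -0.741], [0.001, -0.964, -0.267, -73.893], [-0.001, 0.267, -0.964, -196.732], [0.0, 0.0, 0.0, 1.0]]}
```

View pics/top0.png

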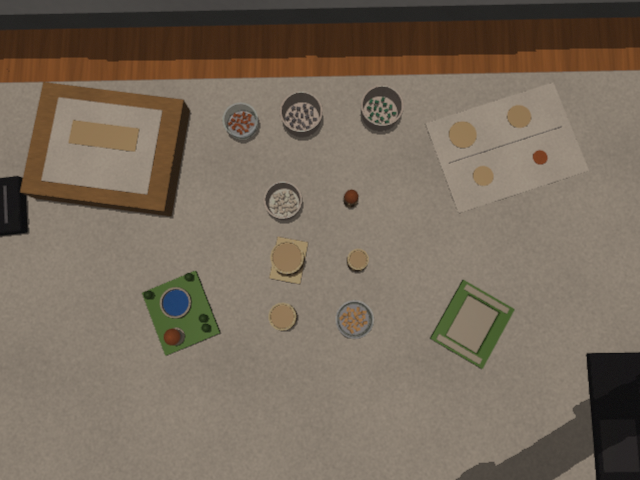

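View pics/side0.png

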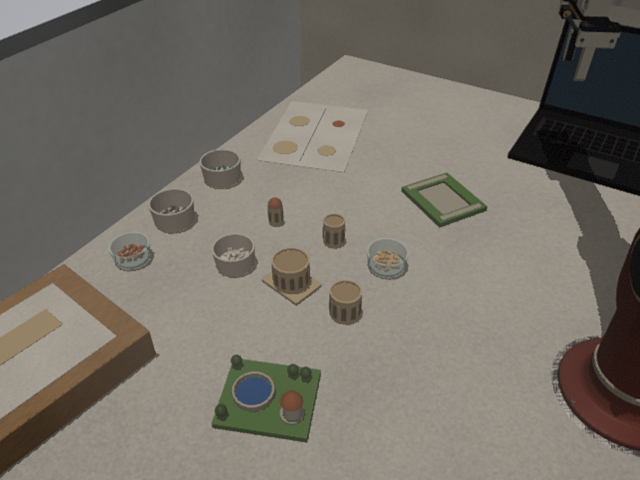

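View pics/wrist0.png

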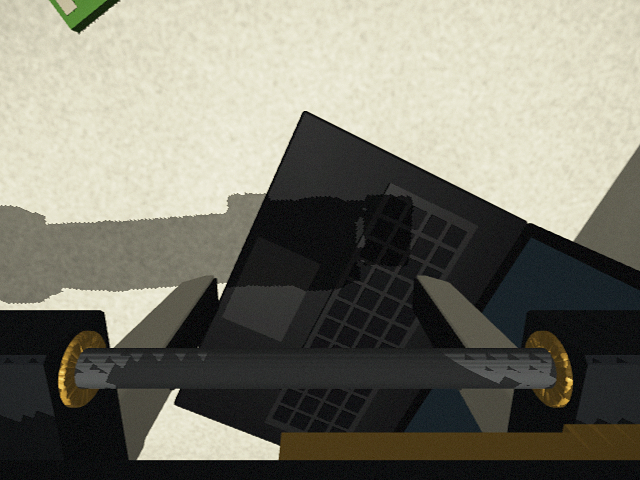

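```bash
cat >> h.py <<'E'
def load(n): return np.load(f"pics/{n}.npy",allow_pickle=True).item()
def snap(n,fn):
    s=observe(); g=get_image(n); g["state"]=s; cv2.imwrite(f"pics/{fn}.png",g["color"]); np.save(f"pics/{fn}.npy",g,allow_pickle=True); return g
from scipy.spatial.transform import Rotation as R
def Twt(s):
    T=np.eye(4); T[:3,:3]=R.from_euler("xyz",s["ee_rot"]).as_matrix(); T[:3,3]=s["ee_pos"]; return T
def ext(g):
    return np.array(g["extrinsics"]) if "extrinsics" in g else Twt(g["state"])@np.array(g["mount"])
def F(g): return 240/np.tan(np.radians(g["vfov"])/2)
def rays(g,p):
    p=np.atleast_2d(p).astype(float); f=F(g)
    d=np.c_[(p[:,0]-g["cx"])/f,-(p[:,1]-g["cy"])/f,-np.ones(len(p))]
    E=ext(g); return E[:3,3],d@E[:3,:3].T
def onz(g,p,z):
    o,d=rays(g,p); t=(z-o[2])/d[:,2]; return o+t[:,None]*d
def proj(g,P):
    P=np.atleast_2d(P); E=np.linalg.inv(ext(g)); c=P@E[:3,:3].T+E[:3,3]; f=F(g)
    return np.c_[g["cx"]+f*c[:,0]/-c[:,2], g["cy"]-f*c[:,1]/-c[:,2]]
E
python3 - <<'E'
from h import *
t=load("top0");s=load("side0")
cv2.imwrite("pics/tz.png",cv2.resize(t["color"][150:390,220:520],None,fx=2.5,fy=2.5,interpolation=cv2.INTER_CUBIC))
cv2.imwrite("pics/sz.png",cv2.resize(s["color"][150:340,200:500],None,fx=2.6,fy=2.6,interpolation=cv2.INTER_CUBIC))
for n,p,ps,h in [("ground",(287,258),(291,257),60),("wide",(283,317),(346,289),54),("narrow",(357,260),(334,220),54),("belf",(351,198),(275,200),62),("recess",(472,324),(444,198),5),("glass",(354,319),(386,248),36),("ramek",(284,202),(234,243),42)]:
    print(n,onz(t,p,h).round(1),onz(s,ps,h).round(1))
E
```

```text
ground [[557.6  69.6  60. ]] [[562.8  64.8  60. ]]
wide [[440.9  78.8  54. ]] [[444.2  77.9  54. ]]
narrow [[552.1 -70.4  54. ]] [[553.8 -70.4  54. ]]
belf [[677.4 -60.8  62. ]] [[679.7 -55.8  62. ]]
recess [[ 421.2 -306.9    5. ]] [[ 421.  -308.4    5. ]]
glass [[434.9 -62.6  36. ]] [[441.1 -68.4  36. ]]
ramek [[675.9  76.2  42. ]] [[685.9  71.4  42. ]]
```

View pics/tz.png

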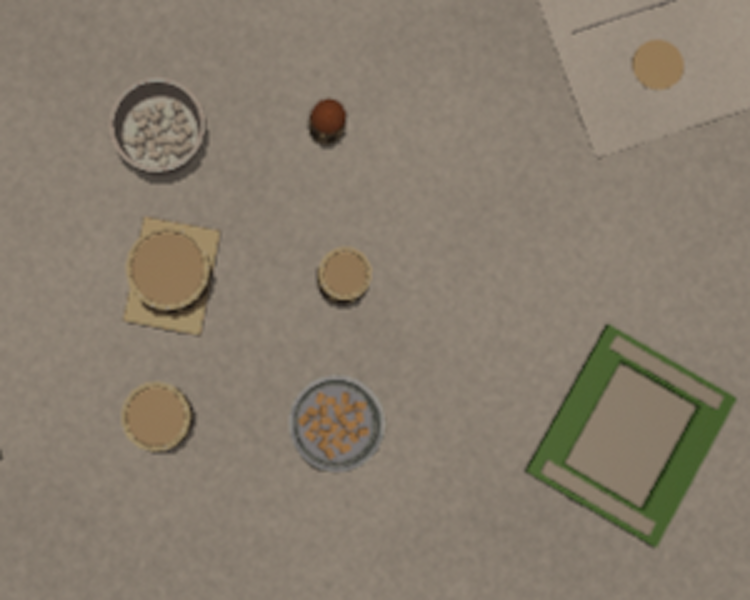

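View pics/sz.png

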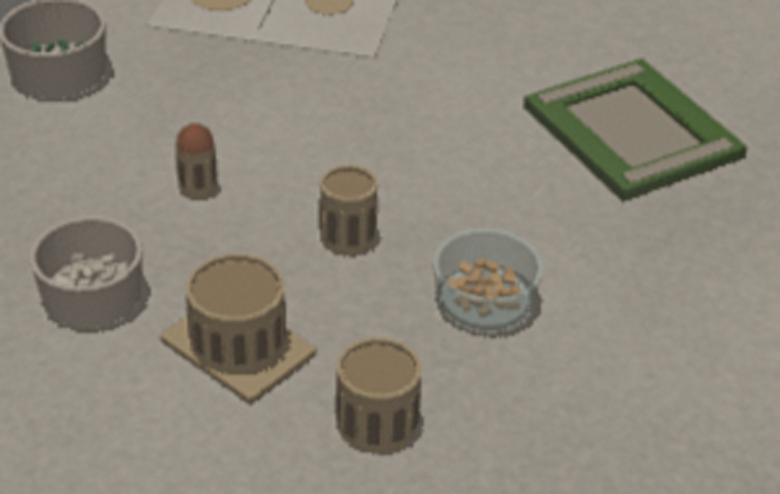

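```bash
cat > m.py <<'E'
from h import *
t=load("top0");im=t["color"];hsv=cv2.cvtColor(im,cv2.COLOR_BGR2HSV).astype(int)
for n,p in [("foot",(277,275)),("gtop",(287,258)),("rim",(274,260)),("table",(320,290)),("green",(450,290)),("floor",(472,324)),("strip",(487,295)),("roof",(351,196)),("wtop",(283,317)),("rim",(283,330)),("ntop",(357,260))]:
    print(n,p,hsv[p[1],p[0]],im[p[1],p[0]])
E
python3 m.py
```

```text
foot (277, 275) [ 19  87 158] [104 139 158]
gtop (287, 258) [ 17 103 143] [ 85 117 143]
rim (274, 260) [ 17 103 143] [ 85 117 143]
table (320, 290) [ 16  45 136] [112 125 136]
green (450, 290) [ 17  45 141] [116 130 141]
floor (472, 324) [ 16  58 137] [106 123 137]
strip (487, 295) [40 97 97] [60 97 85]
roof (351, 196) [ 10 186 100] [ 27  52 100]
wtop (283, 317) [ 17  99 144] [ 88 119 144]
rim (283, 330) [ 19  79 106] [ 73  94 106]
ntop (357, 260) [ 17 103 141] [ 84 116 141]
```

```bash
cat > m.py <<'E'
from h import *
def hs(g): return cv2.cvtColor(cv2.GaussianBlur(g["color"],(3,3),0),cv2.COLOR_BGR2HSV).astype(int)
def blobs(m,mn):
    n,l,st,c=cv2.connectedComponentsWithStats(m.astype(np.uint8)); return [(st[i],c[i],l==i) for i in range(1,n) if st[i][4]>=mn]
if __name__=="__main__":
    t=load("top0");h=hs(t)
    m=(h[...,1]>76)&(h[...,0]>12)&(h[...,0]<26)&(h[...,2]>110)
    m[:220]=0;m[:,:240]=0;m[:,420:]=0
    cv2.imwrite("pics/mask.png",cv2.resize((m*255).astype(np.uint8)[150:390,220:520],None,fx=2.5,fy=2.5))
    for st,c,l in blobs(m,80): print("sand",st,c.round(1), onz(t,c,52).round(1))
    d=m&(h[...,1]>94)
    for st,c,l in blobs(d,60):
        ct=max(cv2.findContours(l.astype(np.uint8),0,1)[0],key=cv2.contourArea); e=cv2.fitEllipse(ct)
        print("dish",st,c.round(1),np.round(e[0],1),np.round(e[1],1), onz(t,c,52).round(1), onz(t,c,58).round(1))
    g=(h[...,0]>33)&(h[...,0]<60)&(h[...,1]>90);g[:,:400]=0
    (st,c,l)=max(blobs(g,100),key=lambda b:b[0][4])
    cs,hi=cv2.findContours(l.astype(np.uint8),cv2.RETR_CCOMP,1)
    for k,x in enumerate(cs):
        if cv2.contourArea(x)<200: continue
        r=cv2.minAreaRect(x); b=cv2.boxPoints(r)
        z=12
        P=onz(t,b,z); print("rect hole" if hi[0][k][3]>=0 else "rect",np.round(r[0],1),np.round(r[1],1),r[2]); print(P.round(1),P.mean(0).round(1),np.linalg.norm(P[1]-P[0]),np.linalg.norm(P[2]-P[1]),[np.degrees(np.arctan2(*(P[i+1]-P[i])[1::-1])).round(1) for i in (0,1)])
E
python3 m.py
```

```text
sand [ 270  237   38   46 1230] [287.3 258.7] [[557.1  69.5  52. ]]
sand [347 249  21  21 334] [357.5 259. ] [[554.2 -71.5  52. ]]
sand [269 303  27  27 566] [282.1 316.2] [[442.5  80.8  52. ]]
sand [339 307  28  27 397] [353.4 318.9] [[435.  -60.6  52. ]]
dish [272 242  30  30 666] [286.5 256.5] [286.5 256.5] [27.8 28.7] [[561.6  71.1  52. ]] [[560.9  70.7  58. ]]
dish [349 251  18  17 235] [357.7 258.8] [357.7 258.8] [16.3 16.6] [[554.8 -71.9  52. ]] [[554.1 -71.5  58. ]]
dish [270 305  24  23 416] [281.7 316.1] [281.7 316.1] [22.  22.3] [[442.8  81.5  52. ]] [[442.7  81.1  58. ]]
dish [340 308  27  25 306] [353.3 319. ] [353.6 318.8] [21.  22.7] [[434.9 -60.4  52. ]] [[434.9 -60.1  58. ]]
rect [472.1 323.8] [60.  67.4] 29.744882583618164
[[ 393.9 -216.7   12. ]
 [ 512.3 -290.7   12. ]
 [ 449.4 -394.4   12. ]
 [ 332.8 -319.6   12. ]] [ 422.1 -305.3   12. ] 139.62260593058278 121.32794439419119 [np.float64(-32.0), np.float64(-121.2)]
rect hole [458.7 348.6] [53.   8.8] 30.465543746948242
[[ 392.2 -225.4   12. ]
 [ 407.4 -235.2   12. ]
 [ 352.1 -325.4   12. ]
 [ 337.1 -315.6   12. ]] [ 372.2 -275.4   12. ] 18.080616606454047 105.81648394751396 [np.float64(-32.8), np.float64(-121.5)]
rect hole [471.8 323.6] [38.5 48.9] 29.744882583618164
[[ 399.3 -244.8   12. ]
 [ 485.  -298.6   12. ]
 [ 444.9 -365.    12. ]
 [ 360.  -310.8   12. ]] [ 422.3 -304.8   12. ] 101.17654805350033 77.57518412377172 [np.float64(-32.1), np.float64(-121.1)]
```

View pics/mask.png

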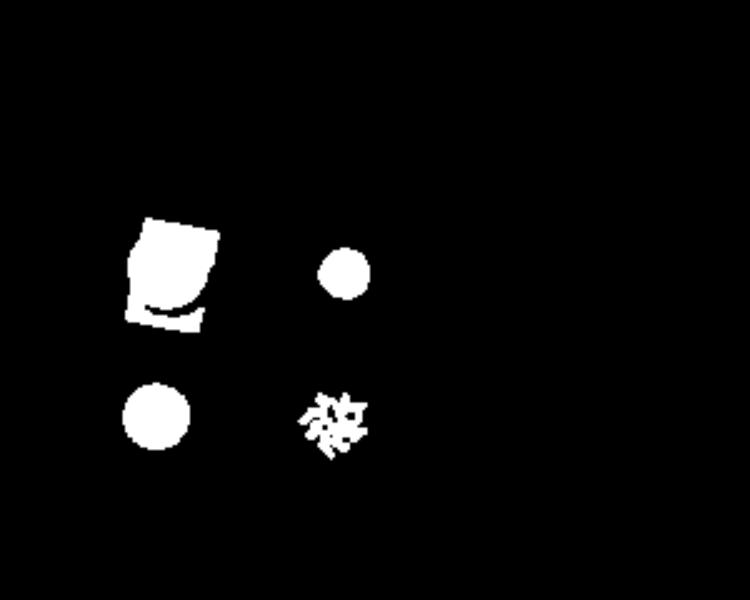

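```bash
cat >> h.py <<'E'
def go(x,y,z,psi):
    s=observe(); T=Twt(s); d=T[:3,:3].T@(np.array([x,y,z])-s["ee_pos"])
    dy=-(psi-s["ee_rot"][2]); dy=(dy+np.pi/2)%np.pi-np.pi/2
    print("now",s["ee_pos"].round(1),s["ee_rot"].round(4),"open",round(s["opening"],1),"t",round(s["time_s"],2)); print("  shift m",(d/1000).round(4),"yaw",round(dy,4),"j7",s["joint_pos"][6].round(2))
E
python3 - <<'E'
from m import *
t=load("top0")
q=np.array([(145,218),(219,232),(201,331),(125,320)])/2.5+[220,150]
P=onz(t,q,8);print(P.round(1),P.mean(0))
for a,b in [(0,3),(1,2),(0,1),(3,2)]: print(np.degrees(np.arctan2(*(P[a]-P[b])[1::-1])))
for i in range(3): print(observe()["ee_pos"]); get_image("top")
go(561,70.8,200,np.radians(80))
E
```

```text
[[608.2  91.7   8. ]
 [595.3  29.6   8. ]
 [512.3  45.5   8. ]
 [522.4 108.8   8. ]] [559.53595866  68.89699498   8.        ]
-11.278686830118328
-10.902088943590458
78.25913218499403
80.869324662599
[ 279.39758499 -586.16672341  186.97237235]
[ 279.45562387 -586.28530316  187.122427  ]
[ 279.51175131 -586.39792951  187.29033946]
now [ 279.6 -586.5  187.4] [-3.1416e+00  9.0000e-04 -1.1260e+00] open 92.8 t 0.3
  shift m [-0.4722 -0.5369 -0.0121] yaw 0.6194 j7 -0.04
```

>>> {"op": "carry_out", "data": {
  "targets": [
    {"x": -0.236,"y": -0.268,"z": -0.012,"yaw": 0.64},
    {"x": -0.236,"y": -0.268,"z": -0.012,"yaw": 0.64},
    {"x": -0.236,"y": -0.268,"z": -0.012,"yaw": 0.64},
    {"x": -0.236,"y": -0.268,"z": -0.012,"yaw": 0.64},
    {"x": -0.236,"y": -0.268,"z": -0.012,"yaw": 0.64},
    {"x": -0.236,"y": -0.268,"z": -0.012,"yaw": 0.64},
    {"x": -0.236,"y": -0.268,"z": -0.012,"yaw": 0.64},
    {"x": -0.236,"y": -0.268,"z": -0.012,"yaw": 0.64}
  ]
}}

```text
invalid input
```

```bash
python3 -c "
from h import *
go(561,70.8,200,np.radians(79))"
```

```text
now [ 279.6 -586.5  187.4] [-3.1416e+00  9.0000e-04 -1.1260e+00] open 92.8 t 0.3
  shift m [-0.4722 -0.5369 -0.0121] yaw 0.6368 j7 -0.04
```

>>> {"op": "carry_out", "data": {
  "targets": [
    {"gripper": 0,"x": -0.236,"y": -0.268,"z": -0.012,"yaw": 0.64},
    {"gripper": 0,"x": -0.236,"y": -0.268,"z": -0.012,"yaw": 0.64},
    {"gripper": 0,"x": -0.236,"y": -0.268,"z": -0.012,"yaw": 0.64},
    {"gripper": 0,"x": -0.236,"y": -0.268,"z": -0.012,"yaw": 0.64},
    {"gripper": 0,"x": -0.236,"y": -0.268,"z": -0.012,"yaw": 0.64},
    {"gripper": 0,"x": -0.236,"y": -0.268,"z": -0.012,"yaw": 0.64},
    {"gripper": 0,"x": -0.236,"y": -0.268,"z": -0.012,"yaw": 0.64},
    {"gripper": 0,"x": -0.236,"y": -0.268,"z": -0.012,"yaw": 0.64}
  ]
}}

```text
time_s: 1.1
ee_pos: [423.6, -250.7, 200.1]
ee_rot: [-3.14, 0.005, -1.753]
contact_force: [0.3, -0.6, -0.1]
opening: 92.9
```

```bash
python3 -c "
from h import *
go(561,70.8,200,np.radians(79))"
```

```text
now [ 423.6 -250.7  200.1] [-3.1403  0.0045 -1.7534] open 92.9 t 1.1
  shift m [-0.3412 -0.0767  0.0018] yaw 0.0093 j7 -1.21
```

```bash
python3 -c "
from h import *
g=snap('wrist','w1')"
```

```text
(no output)
```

View pics/w1.png

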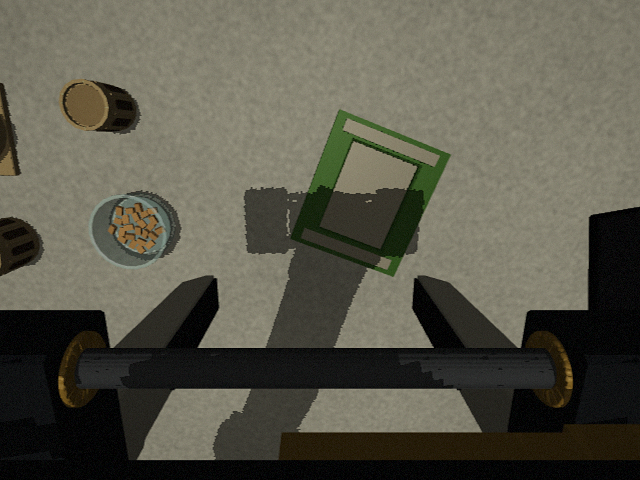

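```bash
cat >> m.py <<'E'
def board(g,xmin=0):
    h=hs(g); m=(h[...,0]>33)&(h[...,0]<80)&(h[...,1]>80); m[:,:xmin]=0
    st,c,l=max(blobs(m,100),key=lambda b:b[0][4])
    cs,hi=cv2.findContours(l.astype(np.uint8),cv2.RETR_CCOMP,1)
    for k,x in enumerate(cs):
        if cv2.contourArea(x)<800: continue
        P=onz(g,x[:,0,:]+0.0,12)[:,:2].astype(np.float32)
        r=cv2.minAreaRect(P); print("hole" if hi[0][k][3]>=0 else "board",np.round(r[0],1),np.round(r[1],1),round(r[2],1))
E
python3 - <<'E'
from m import *
board(load("w1")); board(load("top0"),400)
q=[(341,109),(450,154),(394,276),(291,238)]
P=onz(load("w1"),q,12); print(P.round(1),P.mean(0))
E
```

```text
board [ 422.9 -304.3] [120.3 140.1] 58.5
hole [ 372.4 -273.8] [101.4  14. ] 58.5
hole [ 424.  -303.8] [72.6 95.3] 58.4
hole [ 473.1 -335.1] [102.2  13.9] 58.4
board [ 422.5 -305.2] [120.1 139.3] 58.6
hole [ 422.5 -304.7] [ 75.5 100.1] 58.6
[[ 513.1 -291.7   12. ]
 [ 451.2 -391.6   12. ]
 [ 332.2 -320.1   12. ]
 [ 394.7 -218.2   12. ]] [ 422.80711448 -305.41096835   12.        ]
```

>>> {"op": "carry_out", "data": {
  "targets": [
    {"gripper": 0,"x": -0.342,"y": -0.077,"z": 0.002,"yaw": 0.01},
    {"gripper": 0,"x": -0.342,"y": -0.077,"z": 0.002,"yaw": 0.01},
    {"gripper": 0,"x": -0.342,"y": -0.077,"z": 0.002,"yaw": 0.01},
    {"gripper": 0,"x": -0.342,"y": -0.077,"z": 0.002,"yaw": 0.01},
    {"gripper": 0,"x": -0.342,"y": -0.077,"z": 0.002,"yaw": 0.01},
    {"gripper": 0,"x": -0.342,"y": -0.077,"z": 0.002,"yaw": 0.01},
    {"gripper": 0,"x": -0.342,"y": -0.077,"z": 0.002,"yaw": 0.01},
    {"gripper": 0,"x": -0.342,"y": -0.077,"z": 0.002,"yaw": 0.01}
  ]
}}

```text
time_s: 1.95
ee_pos: [563.9, 70.3, 197.3]
ee_rot: [-3.141, 0.005, -1.765]
contact_force: [-1.1, 0.9, 0.1]
opening: 92.8
```

```bash
python3 -c "
from h import *
g=snap('wrist','w2');go(561,70.8,200,np.radians(79))"
```

```text
now [562.9  65.2 197.3] [ 3.1414e+00  1.2000e-03 -1.7703e+00] open 92.8 t 2.0
  shift m [-0.0051  0.003  -0.0027] yaw -0.0076 j7 -1.9
```

View pics/w2.png

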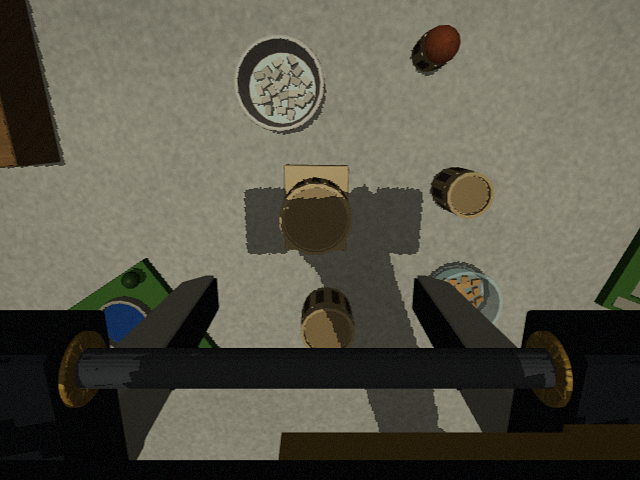

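```bash
python3 -c "
from m import *
for i in range(5): get_image('top')
g=snap('wrist','w3');go(561,70.8,200,np.radians(79))
h=hs(g); m=(h[...,1]>70)&(h[...,0]>9)&(h[...,0]<30)
im=g['color'][90:340,230:520]; cv2.imwrite('pics/w3z.png',cv2.resize(im,None,fx=2.6,fy=2.4,interpolation=cv2.INTER_CUBIC))
cv2.imwrite('pics/mask.png',(m*255).astype('uint8'))
"
```

```text
now [561.8  59.6 198.1] [-3.1413e+00 -9.0000e-04 -1.7799e+00] open 92.8 t 2.3
  shift m [-0.0108  0.0031 -0.0019] yaw -0.0172 j7 -1.9
```

View pics/w3z.png

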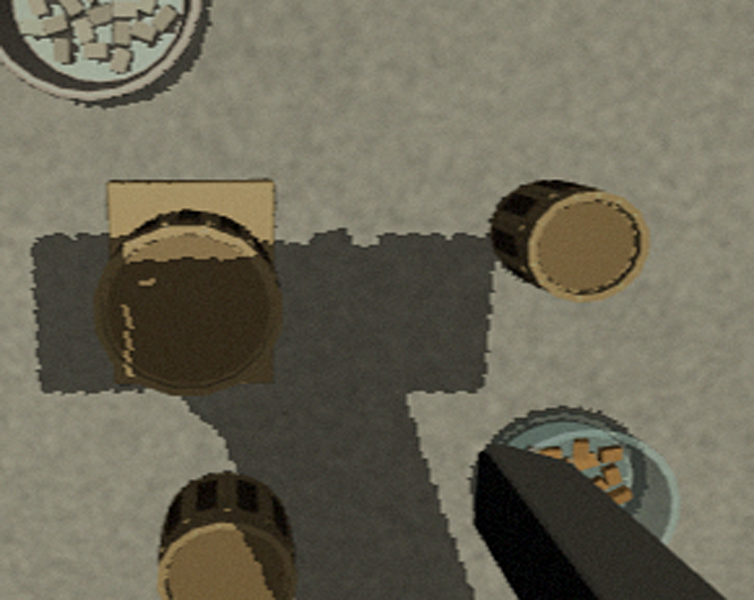

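View pics/mask.png

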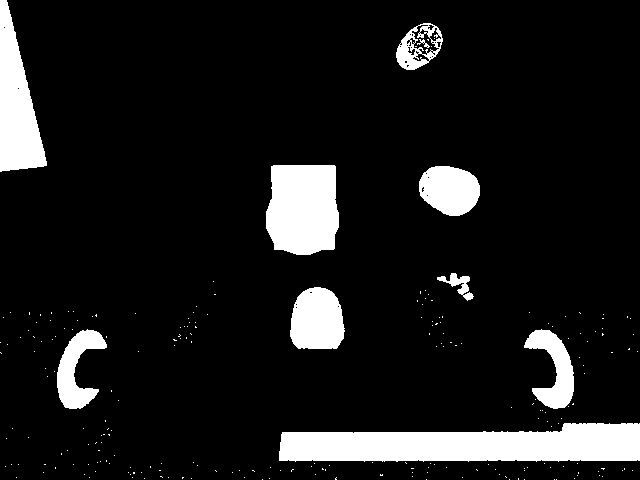

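```bash
python3 -c "
from m import *
g=load('w3')
q=np.array([(109,180.5),(274,180.5),(271.5,384)])/[2.6,2.4]+[230,90]
P=onz(g,q,8);print(P.round(1),np.linalg.norm(P[1]-P[0]),np.linalg.norm(P[2]-P[1]),'c',(P[0]+P[2])[:2]/2)
for a,b in [(0,1),(1,2)]: print(np.degrees(np.arctan2(*(P[a]-P[b])[1::-1])))
# rim circles: gradient-free: zoom coords left,right,top,bottom
q=np.array([(188,303)])/[2.6,2.4]+[230,90]; print(onz(g,q,60))
q=np.array([(588,245)])/[2.6,2.4]+[230,90]; print('narrow',onz(g,q,54))
go(560.5,70.5,100,np.radians(78.5))
"
```

```text
[[611.4  93.2   8. ]
 [598.   30.4   8. ]
 [510.   49.    8. ]] 64.19026097086834 89.88632305319402 c [560.71415563  71.06174312]
77.91612959007765
-11.911794740998275
[[564.25405615  70.59008642  60.        ]]
narrow [[555.61311085 -70.56742615  54.        ]]
now [561.8  59.6 198.1] [-3.1413e+00 -9.0000e-04 -1.7799e+00] open 92.8 t 2.3
  shift m [-0.0105  0.0035  0.0981] yaw -0.0084 j7 -1.9
```

>>> {"op": "carry_out", "data": {
  "targets": [
    {"gripper": 0,"x": -0.011,"y": 0.0035,"z": 0.04,"yaw": 0},
    {"gripper": 0,"x": -0.011,"y": 0.0035,"z": 0.08,"yaw": 0},
    {"gripper": 0,"x": -0.011,"y": 0.0035,"z": 0.1,"yaw": 0},
    {"gripper": 0,"x": -0.011,"y": 0.0035,"z": 0.115,"yaw": 0},
    {"gripper": 0,"x": -0.011,"y": 0.0035,"z": 0.115,"yaw": 0},
    {"gripper": 0,"x": -0.011,"y": 0.0035,"z": 0.115,"yaw": 0},
    {"gripper": 0,"x": -0.011,"y": 0.0035,"z": 0.115,"yaw": 0},
    {"gripper": 0,"x": -0.011,"y": 0.0035,"z": 0.115,"yaw": 0}
  ]
}}

```text
time_s: 3.1
ee_pos: [561.6, 73.6, 84.1]
ee_rot: [-3.139, 0.001, -1.776]
contact_force: [-0.2, 0.1, 0.6]
opening: 93.1
```

```bash
python3 -c "
from m import *
go(560.7,71,17,np.radians(78));snap('wrist','w4'); go(560.7,71,17,np.radians(78))
"
```

```text
now [561.6  73.6  84.1] [-3.1393e+00  9.0000e-04 -1.7764e+00] open 93.1 t 3.1
  shift m [0.0028 0.0005 0.0671] yaw 0.0038 j7 -1.92
now [561.5  73.7  84. ] [-3.1396e+00  8.0000e-04 -1.7762e+00] open 93.2 t 3.15
  shift m [0.0028 0.0003 0.067 ] yaw 0.0041 j7 -1.92
```

View pics/w4.png

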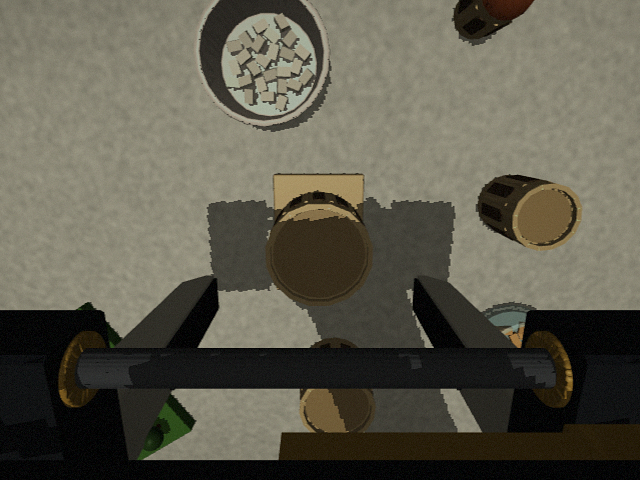

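```bash
python3 -c "
from m import *
g=load('w4'); print(onz(g,[(319,252)],60),onz(g,[(274,174.5),(364,174.5)],8))
c=g['color'][150:310,240:400]; cv2.imwrite('pics/w4z.png',cv2.resize(c,None,fx=3.6,fy=3.6,interpolation=cv2.INTER_CUBIC)*1)
"
```

```text
[[563.75735997  71.13449522  60.        ]] [[611.25687182  93.81526252   8.        ]
 [597.99098098  30.51169309   8.        ]]
```

View pics/w4z.png

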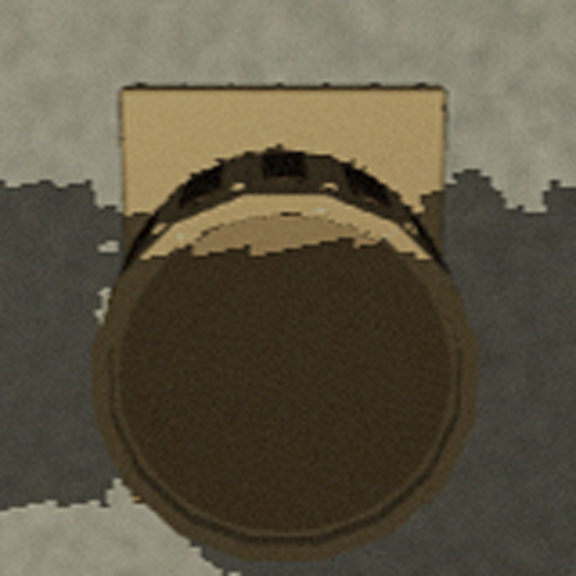

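>>> {"op": "carry_out", "data": {
  "targets": [
    {"gripper": 0,"x": 0.0026,"y": 0.0005,"z": 0.03,"yaw": 0},
    {"gripper": 0,"x": 0.0026,"y": 0.0005,"z": 0.05,"yaw": 0},
    {"gripper": 0,"x": 0.0026,"y": 0.0005,"z": 0.067,"yaw": 0},
    {"gripper": 0,"x": 0.0026,"y": 0.0005,"z": 0.067,"yaw": 0},
    {"gripper": 0,"x": 0.0026,"y": 0.0005,"z": 0.067,"yaw": 0},
    {"gripper": 0,"x": 0.0026,"y": 0.0005,"z": 0.067,"yaw": 0},
    {"gripper": 0,"x": 0.0026,"y": 0.0005,"z": 0.067,"yaw": 0}
  ]
}}

```text
time_s: 3.85
ee_pos: [560.7, 71.4, 17.1]
ee_rot: [-3.139, 0.001, -1.776]
contact_force: [-0.0, -0.3, -0.1]
opening: 93.3
```

```bash
python3 -c "
from m import *
for i in range(3): go(561,71.2,17,np.radians(78));get_image('side')
"
```

```text
now [560.7  71.4  17.1] [-3.1394e+00  9.0000e-04 -1.7759e+00] open 93.3 t 3.85
  shift m [ 0.0001 -0.0004  0.0001] yaw 0.0043 j7 -1.91
now [560.5  71.4  16.9] [-3.1397e+00  8.0000e-04 -1.7759e+00] open 92.9 t 3.9
  shift m [ 0.0001 -0.0006 -0.0001] yaw 0.0043 j7 -1.91
now [560.3  71.4  16.8] [-3.1401e+00  7.0000e-04 -1.7760e+00] open 93.0 t 3.95
  shift m [ 0.     -0.0007 -0.0002] yaw 0.0043 j7 -1.91
```

Close on it.

>>> {"op": "carry_out", "data": {
  "targets": [
    {"gripper": 110,"x": 0,"y": 0,"z": 0,"yaw": 0},
    {"gripper": 110,"x": 0,"y": 0,"z": 0,"yaw": 0},
    {"gripper": 110,"x": 0,"y": 0,"z": 0,"yaw": 0},
    {"gripper": 110,"x": 0,"y": 0,"z": 0,"yaw": 0},
    {"gripper": 110,"x": 0,"y": 0,"z": 0,"yaw": 0},
    {"gripper": 110,"x": 0,"y": 0,"z": 0,"yaw": 0},
    {"gripper": 110,"x": 0,"y": 0,"z": 0,"yaw": 0},
    {"gripper": 110,"x": 0,"y": 0,"z": 0,"yaw": 0}
  ],
  "grip_force": 15
}}

```text
time_s: 4.8
ee_pos: [559.7, 71.4, 15.9]
ee_rot: [-3.142, 0.0, -1.776]
contact_force: [0.8, 0.0, 0.9]
opening: 65.5
```

```bash
python3 -c "
from m import *
go(422.7,-305,180,np.radians(58.5)); print(observe()['contact_force'],observe()['wrist_torque'])
"
```

```text
now [559.7  71.4  15.9] [-3.1416e+00  2.0000e-04 -1.7759e+00] open 65.5 t 4.8
  shift m [ 0.3963  0.0575 -0.1642] yaw 0.3447 j7 -1.91
[0.75706724 0.02295309 0.88601596] [ 0.09929969 -0.00156826  0.00547102]
```

>>> {"op": "carry_out", "data": {
  "targets": [
    {"gripper": 110,"x": 0,"y": 0,"z": -0.04,"yaw": 0},
    {"gripper": 110,"x": 0,"y": 0,"z": -0.085,"yaw": 0},
    {"gripper": 110,"x": 0.03,"y": 0.005,"z": -0.12,"yaw": 0.03},
    {"gripper": 110,"x": 0.07,"y": 0.01,"z": -0.14,"yaw": 0.08},
    {"gripper": 110,"x": 0.11,"y": 0.016,"z": -0.14,"yaw": 0.14},
    {"gripper": 110,"x": 0.15,"y": 0.022,"z": -0.14,"yaw": 0.2},
    {"gripper": 110,"x": 0.19,"y": 0.028,"z": -0.14,"yaw": 0.26},
    {"gripper": 110,"x": 0.23,"y": 0.033,"z": -0.14,"yaw": 0.32}
  ]
}}

```text
time_s: 5.6
ee_pos: [479.1, -148.5, 155.7]
ee_rot: [3.141, -0.0, -2.098]
contact_force: [0.4, 0.3, -0.9]
opening: 66.0
```

```bash
python3 -c "
from m import *
go(422.7,-305,150,np.radians(58.5)); print(observe()['contact_force'],observe()['wrist_torque'])
"
```

```text
now [ 479.1 -148.5  155.7] [ 3.1407e+00 -2.0000e-04 -2.0984e+00] open 66.0 t 5.6
  shift m [ 0.1636 -0.03    0.0057] yaw 0.0222 j7 -1.76
[ 0.39401254  0.33375872 -0.8551711 ] [ 0.07514538 -0.04035024 -0.03830412]
```

>>> {"op": "carry_out", "data": {
  "targets": [
    {"gripper": 110,"x": 0.04,"y": -0.008,"z": 0,"yaw": 0.02},
    {"gripper": 110,"x": 0.08,"y": -0.015,"z": 0.01,"yaw": 0.022},
    {"gripper": 110,"x": 0.11,"y": -0.022,"z": 0.02,"yaw": 0.022},
    {"gripper": 110,"x": 0.14,"y": -0.027,"z": 0.03,"yaw": 0.022},
    {"gripper": 110,"x": 0.1636,"y": -0.03,"z": 0.04,"yaw": 0.022},
    {"gripper": 110,"x": 0.1636,"y": -0.03,"z": 0.04,"yaw": 0.022},
    {"gripper": 110,"x": 0.1636,"y": -0.03,"z": 0.04,"yaw": 0.022},
    {"gripper": 110,"x": 0.1636,"y": -0.03,"z": 0.04,"yaw": 0.022}
  ]
}}

```text
time_s: 6.4
ee_pos: [425.3, -302.3, 116.0]
ee_rot: [3.141, 0.001, -2.116]
contact_force: [0.1, -0.4, -0.9]
opening: 65.7
```

```bash
python3 -c "
from m import *
for i in range(3): get_image('top')
go(422.7,-305,100,np.radians(58.5))
snap('wrist','w5');snap('side','s5')
"
```

```text
now [ 425.4 -302.5  116.2] [-3.1411e+00  8.0000e-04 -2.1155e+00] open 65.9 t 6.55
  shift m [0.0035 0.001  0.0162] yaw 0.0051 j7 -1.43
```

View pics/w5.png

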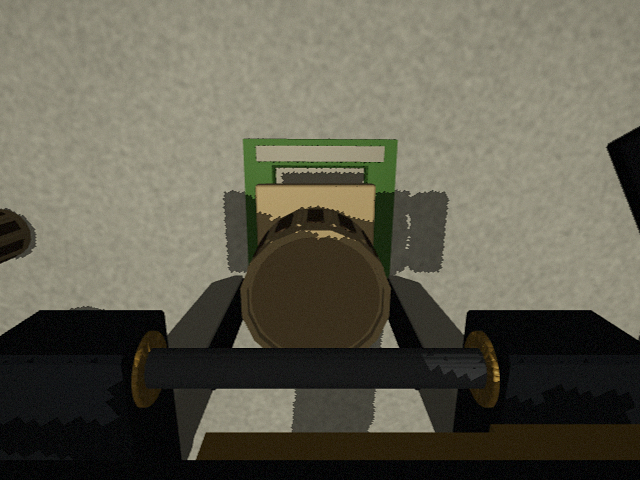

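View pics/s5.png

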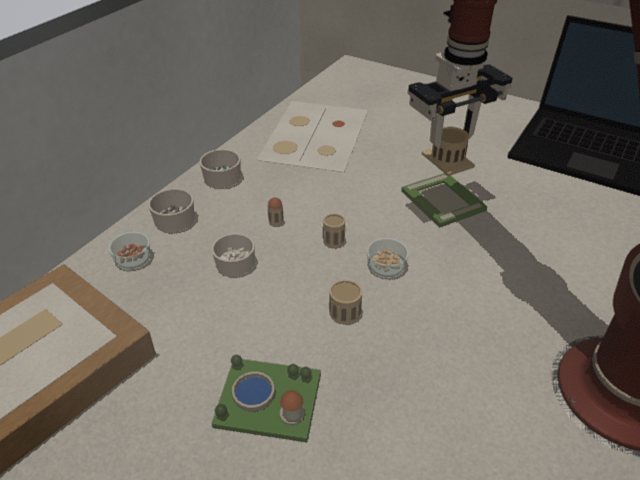

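```bash
python3 -c "
from m import *
g=load('w5'); s=g['state']; T=np.linalg.inv(Twt(s))
def tool(P): return P@T[:3,:3].T+T[:3,3]
zt=s['ee_pos'][2]-15.9
A=tool(onz(g,[(256,184.5),(375,184.5)],zt+8)); print('foot far',A.round(1),'centre',A.mean(0)-[0,45,0])
B=tool(onz(g,[(243.5,138.5),(397,138.5)],12)); print('board far',B.round(1),'centre',B.mean(0)-[0,70,0])
C=tool(onz(g,[(273,165.5),(367.5,165.5)],12)); print('rec far',C.round(1),'centre',C.mean(0)-[0,48,0])
cv2.imwrite('pics/w5z.png',cv2.resize(g['color'][120:280,220:420],None,fx=3.8,fy=3.6,interpolation=cv2.INTER_CUBIC))
"
```

```text
foot far [[-32.3 -46.1   7.9]
 [ 32.3 -46.1   7.9]] centre [-2.75931856e-02 -9.10838970e+01  7.92464030e+00]
board far [[-55.5 -68.9 104.3]
 [ 63.1 -68.7 104.2]] centre [   3.80750658 -138.79728137  104.23838579]
rec far [[-33.3 -48.3 104.3]
 [ 41.1 -48.2 104.2]] centre [  3.86442561 -96.21739584 104.22735008]
```

View pics/w5z.png

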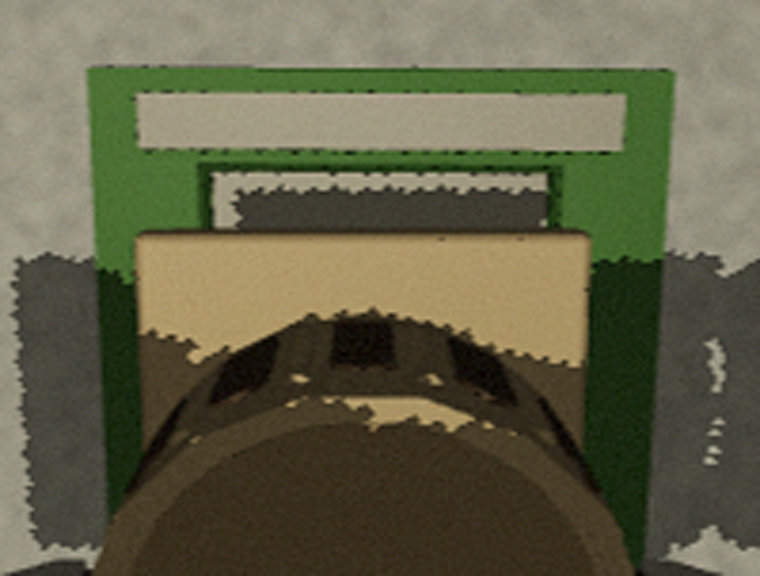

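>>> {"op": "carry_out", "data": {
  "targets": [
    {"gripper": 110,"x": 0.0037,"y": 0.0017,"z": 0.03,"yaw": 0.003},
    {"gripper": 110,"x": 0.0037,"y": 0.0017,"z": 0.055,"yaw": 0.003},
    {"gripper": 110,"x": 0.0037,"y": 0.0017,"z": 0.072,"yaw": 0.003},
    {"gripper": 110,"x": 0.0037,"y": 0.0017,"z": 0.082,"yaw": 0.003},
    {"gripper": 110,"x": 0.0037,"y": 0.0017,"z": 0.082,"yaw": 0.003},
    {"gripper": 110,"x": 0.0037,"y": 0.0017,"z": 0.082,"yaw": 0.003}
  ]
}}

```text
time_s: 7.25
ee_pos: [421.7, -306.3, 34.4]
ee_rot: [-3.14, -0.0, -2.121]
contact_force: [-1.0, -0.2, -1.9]
opening: 65.5
```

```bash
python3 -c "
from m import *
for i in range(4): get_image('top')
go(422.7,-305,22,np.radians(58.5))
g=snap('wrist','w6');s=snap('side','s6')
cv2.imwrite('pics/w6z.png',cv2.resize(g['color'][60:340,180:460],None,fx=2.8,fy=2.1,interpolation=cv2.INTER_CUBIC))
cv2.imwrite('pics/s6z.png',cv2.resize(s['color'][100:240,380:540],None,fx=4.5,fy=4.2,interpolation=cv2.INTER_CUBIC))
"
```

```text
now [ 421.7 -306.5   34.8] [-3.1396 -0.     -2.121 ] open 65.7 t 7.45
  shift m [-0.0018 -0.      0.0128] yaw -0.0004 j7 -1.41
```

View pics/w6z.png

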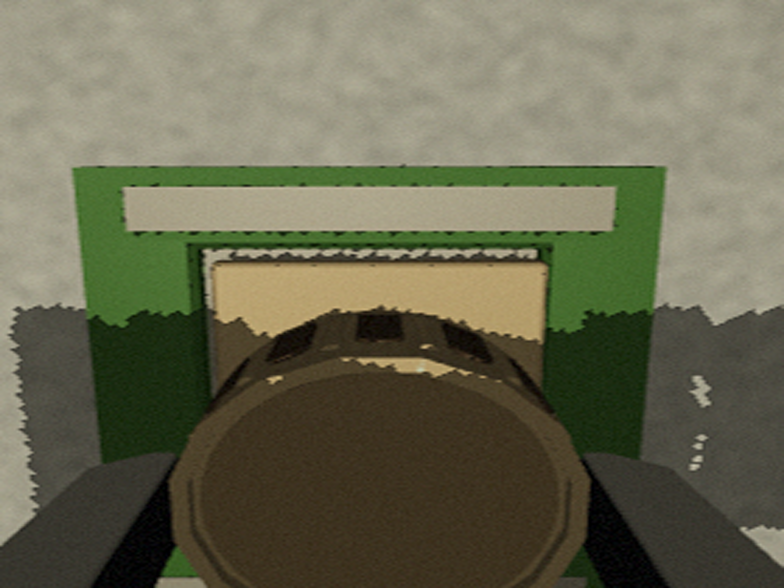

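View pics/s6z.png

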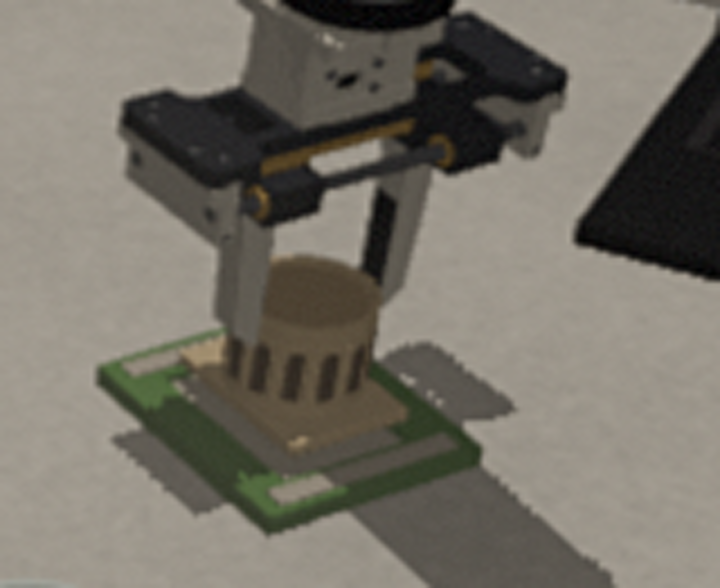

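```bash
python3 -c "
from m import *
g=load('w6'); s=g['state']; T=np.linalg.inv(Twt(s))
def tool(p,z): 
  P=onz(g,np.array(p)/[2.8,2.1]+[180,60],z); return P@T[:3,:3].T+T[:3,3]
zt=s['ee_pos'][2]-15.9
for n,p,z,h in [('foot',[(213,263),(549,263)],zt+8,45),('board',[(73,168),(666,168)],12,70),('rec',[(188.5,244),(552.5,244)],12,48)]:
  A=tool(p,z); print(n,A.round(1).tolist(),(A.mean(0)+[0,h,0])[:2])
"
```

```text
foot [[-32.3, -45.7, 8.0], [32.9, -45.6, 8.0]] [ 0.28939202 -0.67252665]
board [[-61.8, -69.3, 22.9], [57.8, -69.1, 22.9]] [-1.97302683  0.79862375]
rec [[-39.5, -48.9, 22.9], [35.8, -48.9, 22.9]] [-1.83512393 -0.90081037]
```

>>> {"op": "carry_out", "data": {
  "targets": [
    {"gripper": 110,"x": -0.0021,"y": 0.0006,"z": 0,"yaw": 0},
    {"gripper": 110,"x": -0.0021,"y": 0.0006,"z": 0,"yaw": 0},
    {"gripper": 110,"x": -0.0021,"y": 0.0006,"z": 0.004,"yaw": 0},
    {"gripper": 110,"x": -0.0021,"y": 0.0006,"z": 0.008,"yaw": 0},
    {"gripper": 110,"x": -0.0021,"y": 0.0006,"z": 0.011,"yaw": 0},
    {"gripper": 110,"x": -0.0021,"y": 0.0006,"z": 0.0135,"yaw": 0},
    {"gripper": 110,"x": -0.0021,"y": 0.0006,"z": 0.0135,"yaw": 0},
    {"gripper": 110,"x": -0.0021,"y": 0.0006,"z": 0.0135,"yaw": 0}
  ]
}}

```text
time_s: 8.35
ee_pos: [421.4, -303.8, 20.8]
ee_rot: [3.141, 0.0, -2.121]
contact_force: [-0.9, 0.8, 4.9]
opening: 65.9
```

```bash
python3 -c "
from m import *
for i in range(3): get_image('top')
go(422.7,-305,21,np.radians(58.5)); print(observe()['contact_force'])
g=snap('wrist','w7')
cv2.imwrite('pics/w7z.png',cv2.resize(g['color'][60:340,180:460],None,fx=2.8,fy=2.1,interpolation=cv2.INTER_CUBIC))
"
```

```text
now [ 421.4 -303.8   20.7] [ 3.1410e+00  3.0000e-04 -2.1211e+00] open 65.9 t 8.5
  shift m [ 0.0004 -0.0017 -0.0003] yaw -0.0005 j7 -1.41
[-1.01727088  1.20324448  5.89234992]
```

View pics/w7z.png

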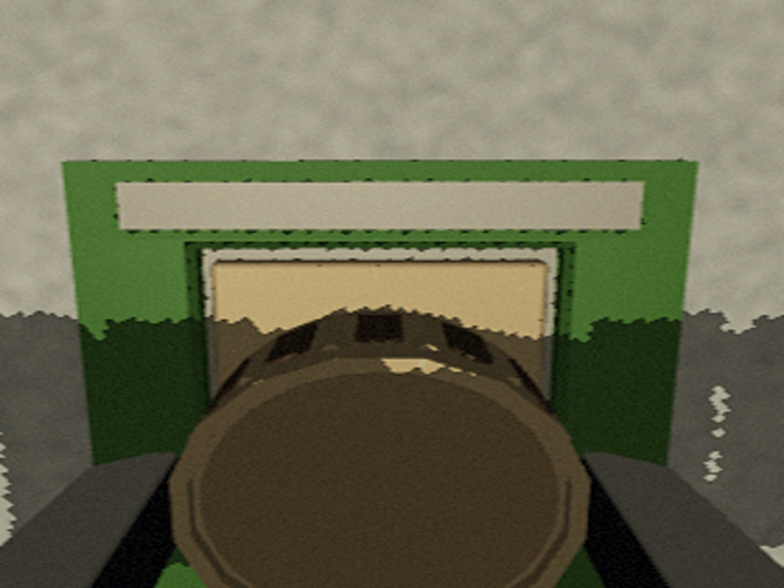

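>>> {"op": "carry_out", "data": {
  "targets": [
    {"gripper": 0,"x": 0,"y": 0,"z": 0,"yaw": 0},
    {"gripper": 0,"x": 0,"y": 0,"z": 0,"yaw": 0},
    {"gripper": 0,"x": 0,"y": 0,"z": 0,"yaw": 0},
    {"gripper": 0,"x": 0,"y": 0,"z": 0,"yaw": 0},
    {"gripper": 0,"x": 0,"y": 0,"z": -0.03,"yaw": 0},
    {"gripper": 0,"x": 0,"y": 0,"z": -0.07,"yaw": 0},
    {"gripper": 0,"x": 0,"y": 0,"z": -0.12,"yaw": 0},
    {"gripper": 0,"x": 0,"y": 0,"z": -0.16,"yaw": 0}
  ]
}}

```text
time_s: 9.35
ee_pos: [422.0, -304.3, 182.8]
ee_rot: [-3.14, -0.0, -2.121]
contact_force: [0.8, -0.9, -0.3]
opening: 92.9
```

```bash
python3 -c "
from m import *
g=snap('wrist','w8');go(442.7,81,180,np.radians(58.5))
"
```

```text
now [ 425.6 -307.1  189.1] [-3.1266e+00 -5.0000e-04 -2.1213e+00] open 92.9 t 9.4
  shift m [-0.3397  0.1886  0.0061] yaw -0.0008 j7 -1.45
```

View pics/w8.png

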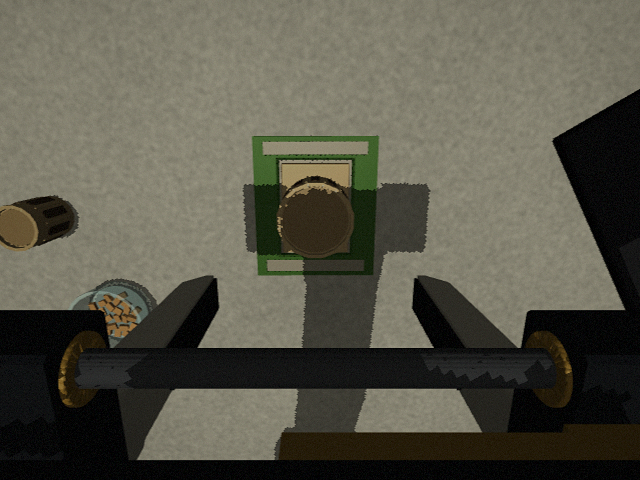

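>>> {"op": "carry_out", "data": {
  "targets": [
    {"gripper": 0,"x": -0.04,"y": 0.01,"z": 0,"yaw": -0.08},
    {"gripper": 0,"x": -0.08,"y": 0.02,"z": 0,"yaw": -0.16},
    {"gripper": 0,"x": -0.12,"y": 0.033,"z": 0,"yaw": -0.24},
    {"gripper": 0,"x": -0.16,"y": 0.047,"z": 0,"yaw": -0.32},
    {"gripper": 0,"x": -0.2,"y": 0.065,"z": 0,"yaw": -0.37},
    {"gripper": 0,"x": -0.24,"y": 0.09,"z": 0,"yaw": -0.37},
    {"gripper": 0,"x": -0.275,"y": 0.12,"z": 0,"yaw": -0.37},
    {"gripper": 0,"x": -0.31,"y": 0.152,"z": 0,"yaw": -0.37}
  ]
}}

```text
time_s: 10.2
ee_pos: [454.0, 41.5, 180.1]
ee_rot: [-3.141, 0.0, -1.751]
contact_force: [1.0, 0.7, 0.3]
opening: 92.9
```

```bash
python3 -c "
from m import *
go(442.7,81,150,-1.75)
"
```

```text
now [454.   41.5 180.1] [-3.1412e+00  2.0000e-04 -1.7513e+00] open 92.9 t 10.2
  shift m [-0.0368  0.0182  0.0301] yaw -0.0013 j7 -1.89
```

>>> {"op": "carry_out", "data": {
  "targets": [
    {"gripper": 0,"x": -0.02,"y": 0.01,"z": 0.03,"yaw": 0},
    {"gripper": 0,"x": -0.037,"y": 0.018,"z": 0.06,"yaw": 0},
    {"gripper": 0,"x": -0.037,"y": 0.018,"z": 0.08,"yaw": 0},
    {"gripper": 0,"x": -0.037,"y": 0.018,"z": 0.08,"yaw": 0},
    {"gripper": 0,"x": -0.037,"y": 0.018,"z": 0.08,"yaw": 0},
    {"gripper": 0,"x": -0.037,"y": 0.018,"z": 0.08,"yaw": 0},
    {"gripper": 0,"x": -0.037,"y": 0.018,"z": 0.08,"yaw": 0}
  ]
}}

```text
time_s: 10.9
ee_pos: [444.2, 79.0, 101.5]
ee_rot: [-3.139, 0.001, -1.752]
contact_force: [0.5, 0.8, 0.1]
opening: 92.6
```

```bash
python3 -c "
from m import *
go(442.7,81,100,-1.75)
for i in range(3): get_image('top')
go(442.7,81,100,-1.75)
g=snap('wrist','w9')
cv2.imwrite('pics/w9z.png',cv2.resize(g['color'][160:320,240:440],None,fx=3.8,fy=3.6,interpolation=cv2.INTER_CUBIC))
"
```

```text
now [444.2  79.  101.5] [-3.1391e+00  9.0000e-04 -1.7522e+00] open 92.6 t 10.9
  shift m [-0.0017  0.0019  0.0014] yaw -0.0022 j7 -1.99
now [443.6  79.2 101. ] [-3.1402e+00  6.0000e-04 -1.7516e+00] open 92.9 t 11.05
  shift m [-0.0016  0.0013  0.001 ] yaw -0.0016 j7 -1.99
```

View pics/w9z.png

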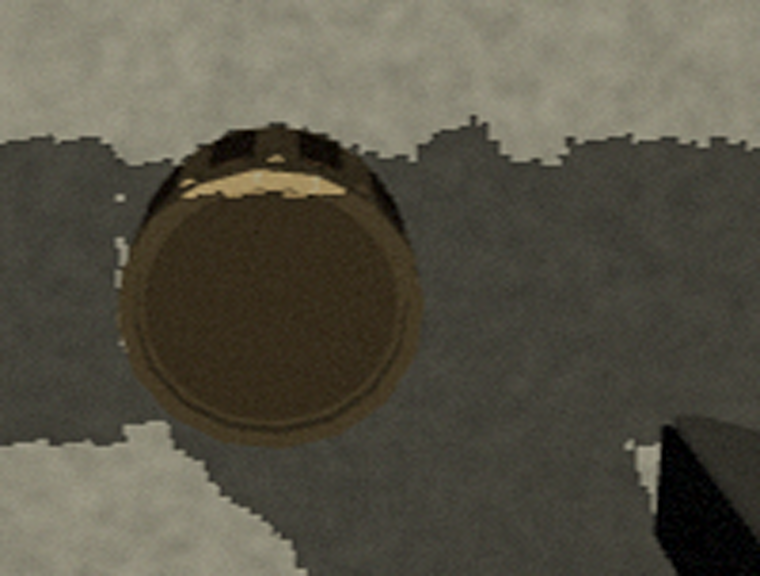

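```bash
python3 -c "
from m import *
g=load('w9')
q=np.array([(271,306.5),(271,168),(271,445),(120,306),(422,306)])/[3.8,3.6]+[240,160]; P=onz(g,q,54); print(P.round(1),(P[1]+P[2])/2); c=(P[1]+P[2]+P[3]+P[4])/4
go(c[0],c[1],16,-1.75)
"
```

```text
[[444.3  82.1  54. ]
 [470.2  77.3  54. ]
 [416.9  87.2  54. ]
 [449.3 108.5  54. ]
 [439.6  55.7  54. ]] [443.55533117  82.26128245  54.        ]
now [443.5  79.2 100.9] [-3.1405e+00  5.0000e-04 -1.7515e+00] open 93.2 t 11.1
  shift m [-0.0029  0.0002  0.0849] yaw -0.0015 j7 -1.99
```

>>> {"op": "carry_out", "data": {
  "targets": [
    {"gripper": 0,"x": -0.0028,"y": 0.0003,"z": 0.035,"yaw": 0},
    {"gripper": 0,"x": -0.0028,"y": 0.0003,"z": 0.06,"yaw": 0},
    {"gripper": 0,"x": -0.0028,"y": 0.0003,"z": 0.085,"yaw": 0},
    {"gripper": 0,"x": -0.0028,"y": 0.0003,"z": 0.085,"yaw": 0},
    {"gripper": 0,"x": -0.0028,"y": 0.0003,"z": 0.085,"yaw": 0},
    {"gripper": 0,"x": -0.0028,"y": 0.0003,"z": 0.085,"yaw": 0},
    {"gripper": 0,"x": -0.0028,"y": 0.0003,"z": 0.085,"yaw": 0}
  ]
}}

```text
time_s: 11.8
ee_pos: [444.3, 82.4, 16.6]
ee_rot: [-3.139, 0.001, -1.751]
contact_force: [0.4, -0.5, 0.3]
opening: 92.9
```

>>> {"op": "carry_out", "data": {
  "targets": [
    {"gripper": 140,"x": 0,"y": 0,"z": 0,"yaw": 0},
    {"gripper": 140,"x": 0,"y": 0,"z": 0,"yaw": 0},
    {"gripper": 140,"x": 0,"y": 0,"z": 0,"yaw": 0},
    {"gripper": 140,"x": 0,"y": 0,"z": 0,"yaw": 0},
    {"gripper": 140,"x": 0,"y": 0,"z": 0,"yaw": 0},
    {"gripper": 140,"x": 0,"y": 0,"z": 0,"yaw": 0},
    {"gripper": 140,"x": 0,"y": 0,"z": 0,"yaw": 0},
    {"gripper": 140,"x": 0,"y": 0,"z": 0,"yaw": 0}
  ],
  "grip_force": 15
}}

```text
time_s: 12.6
ee_pos: [443.3, 82.3, 15.4]
ee_rot: [3.142, 0.0, -1.751]
contact_force: [-0.5, -0.4, 0.5]
opening: 53.8
```

```bash
python3 -c "
from m import *
go(422.1,-304.3,130,-1.75)
"
```

```text
now [443.3  82.3  15.4] [ 3.1415e+00  1.0000e-04 -1.7508e+00] open 53.8 t 12.6
  shift m [ 0.3841 -0.0483 -0.1147] yaw -0.0008 j7 -2.0
```

>>> {"op": "carry_out", "data": {
  "targets": [
    {"gripper": 140,"x": 0,"y": 0,"z": -0.04,"yaw": 0},
    {"gripper": 140,"x": 0,"y": 0,"z": -0.085,"yaw": 0},
    {"gripper": 140,"x": 0.035,"y": -0.02,"z": -0.11,"yaw": 0},
    {"gripper": 140,"x": 0.07,"y": -0.04,"z": -0.12,"yaw": 0},
    {"gripper": 140,"x": 0.105,"y": -0.055,"z": -0.12,"yaw": 0},
    {"gripper": 140,"x": 0.145,"y": -0.065,"z": -0.12,"yaw": 0},
    {"gripper": 140,"x": 0.185,"y": -0.07,"z": -0.12,"yaw": 0},
    {"gripper": 140,"x": 0.225,"y": -0.067,"z": -0.12,"yaw": 0}
  ]
}}

```text
time_s: 13.4
ee_pos: [469.3, -153.0, 135.1]
ee_rot: [-3.141, -0.0, -1.751]
contact_force: [0.4, 0.3, -1.3]
opening: 53.6
```

```bash
python3 -c "
from m import *
go(422.1,-304.3,120,-1.75)
"
```

```text
now [ 469.3 -153.   135.1] [-3.1409e+00 -1.0000e-04 -1.7509e+00] open 53.6 t 13.4
  shift m [0.1573 0.0193 0.0151] yaw -0.0009 j7 -1.48
```

>>> {"op": "carry_out", "data": {
  "targets": [
    {"gripper": 140,"x": 0.04,"y": 0.005,"z": 0,"yaw": 0},
    {"gripper": 140,"x": 0.08,"y": 0.01,"z": 0,"yaw": 0},
    {"gripper": 140,"x": 0.115,"y": 0.014,"z": 0,"yaw": 0},
    {"gripper": 140,"x": 0.145,"y": 0.018,"z": 0.005,"yaw": 0},
    {"gripper": 140,"x": 0.157,"y": 0.0195,"z": 0.015,"yaw": 0},
    {"gripper": 140,"x": 0.157,"y": 0.0195,"z": 0.015,"yaw": 0},
    {"gripper": 140,"x": 0.157,"y": 0.0195,"z": 0.015,"yaw": 0},
    {"gripper": 140,"x": 0.157,"y": 0.0195,"z": 0.015,"yaw": 0}
  ]
}}

```text
time_s: 14.2
ee_pos: [422.8, -299.7, 120.3]
ee_rot: [-3.142, 0.002, -1.747]
contact_force: [-0.0, -0.2, -0.9]
opening: 54.4
```

```bash
python3 -c "
from m import *
for i in range(4): get_image('top')
go(422.1,-304.3,90,-1.75)
g=snap('wrist','w10');s=snap('side','s10')
go(422.1,-304.3,90,-1.75)
cv2.imwrite('pics/s10z.png',cv2.resize(s['color'][60:240,360:540],None,fx=4,fy=3.3,interpolation=cv2.INTER_CUBIC))
"
```

```text
now [ 422.3 -301.1  120.7] [-3.1410e+00  3.0000e-04 -1.7488e+00] open 53.8 t 14.4
  shift m [ 0.0032 -0.0003  0.0307] yaw 0.0012 j7 -1.17
now [ 422.  -301.6  120.6] [-3.1412e+00  1.0000e-04 -1.7498e+00] open 53.6 t 14.5
  shift m [ 0.0026 -0.0006  0.0306] yaw 0.0002 j7 -1.17
```

View pics/w10.png

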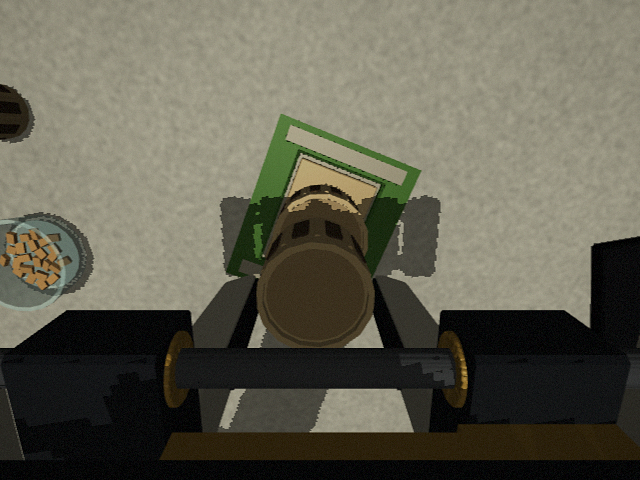

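View pics/s10z.png

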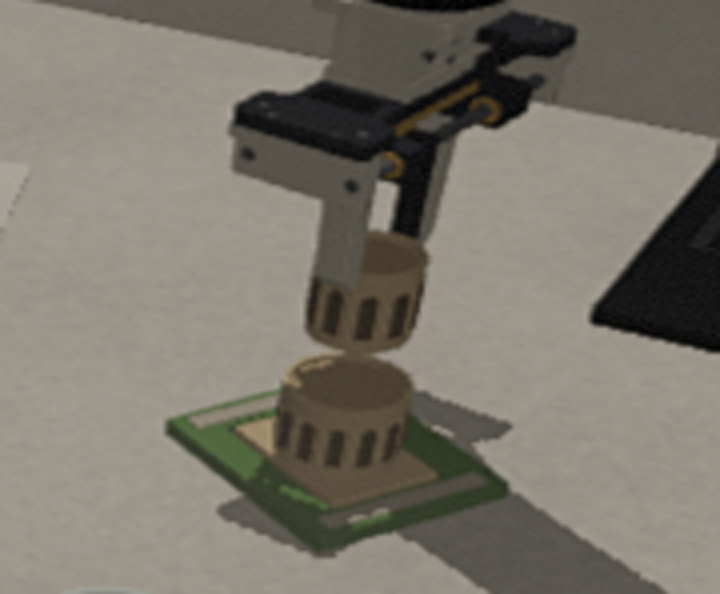

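```bash
python3 -c "
from m import *
g=load('w10')
cv2.imwrite('pics/w10z.png',cv2.resize(g['color'][170:350,240:400],None,fx=4.4,fy=3.3,interpolation=cv2.INTER_CUBIC)*1)
"
```

```text
(no output)
```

View pics/w10z.png

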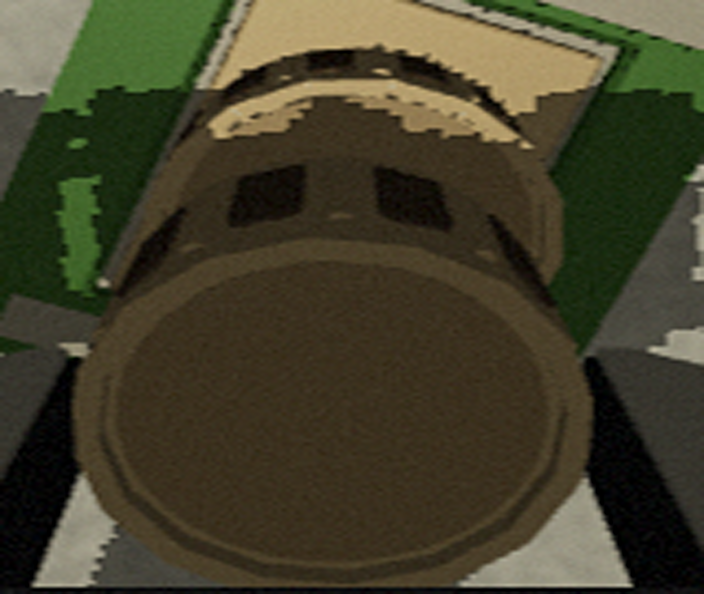

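```bash
python3 -c "
from m import *
g=load('w10'); s=g['state']; T=np.linalg.inv(Twt(s))
def tool(p,z): 
  P=onz(g,np.array(p)/[4.4,3.3]+[240,170],z); return (P@T[:3,:3].T+T[:3,3]).round(1)
print(s['ee_pos'])
A=tool([(563,230),(350,80)],65); print(A, 'c',A[0,0]-33,A[1,1]+33)
B=tool([(73,410),(592,410),(332,240),(332,583)],s['ee_pos'][2]-15.4+54); print(B,(B[0]+B[1])[0]/2,(B[2]+B[3])[1]/2)
"
```

```text
[ 422.34440138 -301.06748544  120.65785035]
[[ 36.4  -1.4  55.6]
 [  2.6 -33.3  55.7]] c 3.3999999999999986 -0.29999999999999716
[[-27.1  -2.6 -38.6]
 [ 26.5  -2.5 -38.6]
 [ -0.3 -26.9 -38.6]
 [ -0.3  24.3 -38.6]] -0.3000000000000007 -1.299999999999999
```

>>> {"op": "carry_out", "data": {
  "targets": [
    {"gripper": 140,"x": 0.003,"y": 0,"z": 0.015,"yaw": 0},
    {"gripper": 140,"x": 0.003,"y": 0,"z": 0.028,"yaw": 0},
    {"gripper": 140,"x": 0.003,"y": 0,"z": 0.034,"yaw": 0},
    {"gripper": 140,"x": 0.003,"y": 0,"z": 0.034,"yaw": 0},
    {"gripper": 140,"x": 0.003,"y": 0,"z": 0.034,"yaw": 0},
    {"gripper": 140,"x": 0.003,"y": 0,"z": 0.034,"yaw": 0}
  ]
}}

```text
time_s: 15.1
ee_pos: [421.6, -305.3, 87.0]
ee_rot: [-3.14, -0.0, -1.751]
contact_force: [0.0, 0.5, -0.9]
opening: 53.9
```

```bash
python3 -c "
from m import *
for i in range(3): get_image('top')
go(422.1,-304.3,76.4,-1.75)
g=snap('wrist','w11');s=snap('side','s11')
go(422.1,-304.3,76.4,-1.75)
cv2.imwrite('pics/s11z.png',cv2.resize(s['color'][90:220,380:520],None,fx=5,fy=4.4,interpolation=cv2.INTER_CUBIC))
cv2.imwrite('pics/w11z.png',cv2.resize(g['color'][170:350,240:400],None,fx=4.4,fy=3.3,interpolation=cv2.INTER_CUBIC)*1)
"
```

```text
now [ 421.4 -305.3   86.9] [-3.1406e+00 -4.0000e-04 -1.7509e+00] open 53.5 t 15.25
  shift m [-0.0011 -0.0005  0.0105] yaw -0.0009 j7 -1.16
now [ 421.2 -305.2   86.7] [-3.141e+00 -2.000e-04 -1.751e+00] open 53.8 t 15.35
  shift m [-0.001  -0.0007  0.0103] yaw -0.001 j7 -1.16
```

View pics/w11z.png

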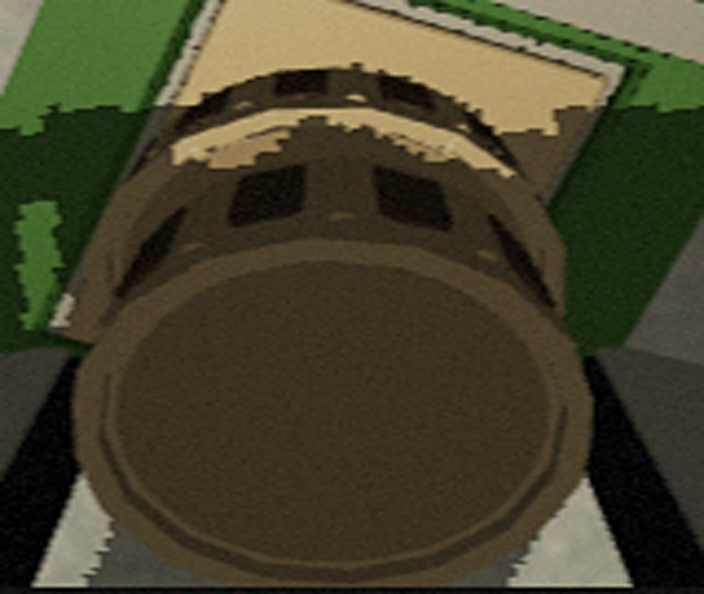

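View pics/s11z.png

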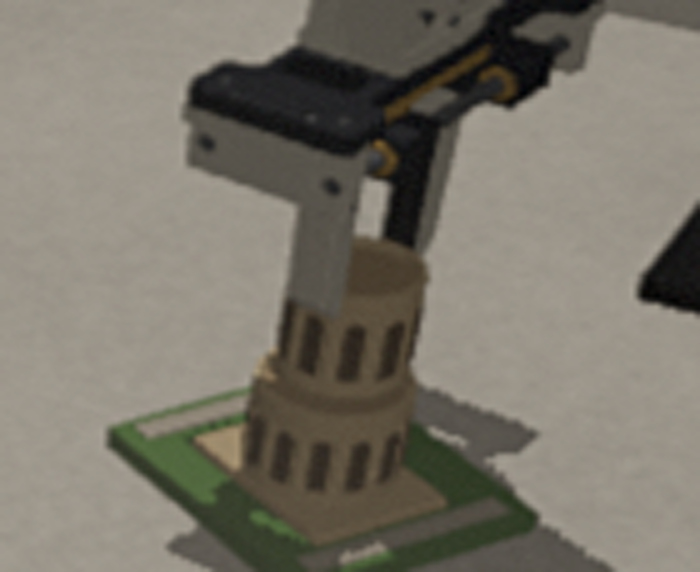

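```bash
python3 -c "
from m import *
g=load('w11'); s=g['state']; T=np.linalg.inv(Twt(s))
def tool(p,z): 
  P=onz(g,np.array(p)/[4.4,3.3]+[240,170],z); return (P@T[:3,:3].T+T[:3,3]).round(1)
A=tool([(85,265),(565,265),(330,108)],65); print(A, 'c',(A[0,0]+A[1,0])/2,A[2,1]+33)
"
```

```text
[[-34.3  -4.4  21.9]
 [ 32.   -4.3  21.9]
 [ -0.5 -33.6  21.9]] c -1.1499999999999986 -0.6000000000000014
```

>>> {"op": "carry_out", "data": {
  "targets": [
    {"gripper": 140,"x": -0.001,"y": 0,"z": 0,"yaw": 0},
    {"gripper": 140,"x": -0.001,"y": 0,"z": 0.003,"yaw": 0},
    {"gripper": 140,"x": -0.001,"y": 0,"z": 0.006,"yaw": 0},
    {"gripper": 140,"x": -0.001,"y": 0,"z": 0.009,"yaw": 0},
    {"gripper": 140,"x": -0.001,"y": 0,"z": 0.0105,"yaw": 0},
    {"gripper": 140,"x": -0.001,"y": 0,"z": 0.0105,"yaw": 0},
    {"gripper": 140,"x": -0.001,"y": 0,"z": 0.0105,"yaw": 0}
  ]
}}

```text
time_s: 16.05
ee_pos: [421.1, -304.0, 76.3]
ee_rot: [3.141, 0.0, -1.751]
contact_force: [-2.7, 1.5, 5.8]
opening: 53.5
```

```bash
python3 -c "
from m import *
for i in range(4): get_image('top')
go(422.1,-304.3,76.4,-1.75);print(observe()['contact_force'])
g=snap('wrist','w12')
cv2.imwrite('pics/w12z.png',cv2.resize(g['color'][170:350,240:400],None,fx=4.4,fy=3.3,interpolation=cv2.INTER_CUBIC)*1)
"
```

```text
now [ 421.  -304.    76.3] [ 3.1412e+00  2.0000e-04 -1.7510e+00] open 53.9 t 16.25
  shift m [ 0.0002 -0.0011 -0.0001] yaw -0.001 j7 -1.17
[-1.62794539  1.13756448  5.11846846]
```

View pics/w12z.png

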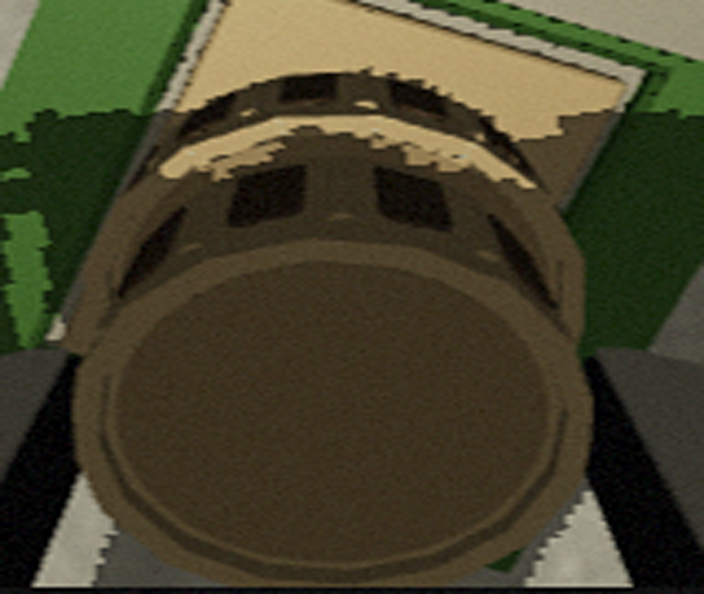

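>>> {"op": "carry_out", "data": {
  "targets": [
    {"gripper": 0,"x": 0,"y": 0,"z": 0,"yaw": 0},
    {"gripper": 0,"x": 0,"y": 0,"z": 0,"yaw": 0},
    {"gripper": 0,"x": 0,"y": 0,"z": 0,"yaw": 0},
    {"gripper": 0,"x": 0,"y": 0,"z": 0,"yaw": 0},
    {"gripper": 0,"x": 0,"y": 0,"z": 0,"yaw": 0},
    {"gripper": 0,"x": 0,"y": 0,"z": -0.03,"yaw": 0},
    {"gripper": 0,"x": 0,"y": 0,"z": -0.06,"yaw": 0},
    {"gripper": 0,"x": 0,"y": 0,"z": -0.1,"yaw": 0}
  ]
}}

```text
time_s: 17.1
ee_pos: [420.1, -303.4, 175.7]
ee_rot: [3.138, 0.002, -1.751]
contact_force: [1.3, -0.2, -0.5]
opening: 93.1
```

>>> {"op": "carry_out", "data": {
  "targets": [
    {"gripper": 0,"x": -0.03,"y": -0.01,"z": 0,"yaw": 0},
    {"gripper": 0,"x": -0.075,"y": -0.027,"z": 0,"yaw": 0},
    {"gripper": 0,"x": -0.12,"y": -0.042,"z": 0,"yaw": 0},
    {"gripper": 0,"x": -0.165,"y": -0.058,"z": 0.01,"yaw": 0},
    {"gripper": 0,"x": -0.205,"y": -0.073,"z": 0.03,"yaw": 0},
    {"gripper": 0,"x": -0.24,"y": -0.085,"z": 0.06,"yaw": 0},
    {"gripper": 0,"x": -0.253,"y": -0.09,"z": 0.075,"yaw": 0},
    {"gripper": 0,"x": -0.253,"y": -0.09,"z": 0.075,"yaw": 0}
  ]
}}

```text
time_s: 17.9
ee_pos: [553.9, -68.8, 98.5]
ee_rot: [3.136, 0.001, -1.746]
contact_force: [-0.2, -0.5, 0.1]
opening: 92.8
```

```bash
python3 -c "
from m import *
for i in range(5): get_image('top')
g=snap('top','t13')
go(554.5,-71.3,76.4,-1.75);print(observe()['contact_force'])
g=snap('wrist','w13')
go(554.5,-71.3,76.4,-1.75)
s=snap('side','s13')
cv2.imwrite('pics/s13z.png',cv2.resize(s['color'][120:320,300:520],None,fx=3.6,fy=3,interpolation=cv2.INTER_CUBIC))
cv2.imwrite('pics/w13z.png',cv2.resize(g['color'][170:350,240:400],None,fx=4.4,fy=3.3,interpolation=cv2.INTER_CUBIC)*1)
"
```

```text
now [555.2 -73.9 102.2] [-3.1393e+00 -1.0000e-03 -1.7547e+00] open 92.8 t 18.2
  shift m [-0.0025  0.0013  0.0258] yaw -0.0047 j7 -1.68
[ 1.21702191 -0.38434359  0.19359874]
now [555.2 -73.4 102.1] [-3.1395e+00 -6.0000e-04 -1.7541e+00] open 93.0 t 18.25
  shift m [-0.002   0.0012  0.0257] yaw -0.0041 j7 -1.68
```

View pics/w13z.png

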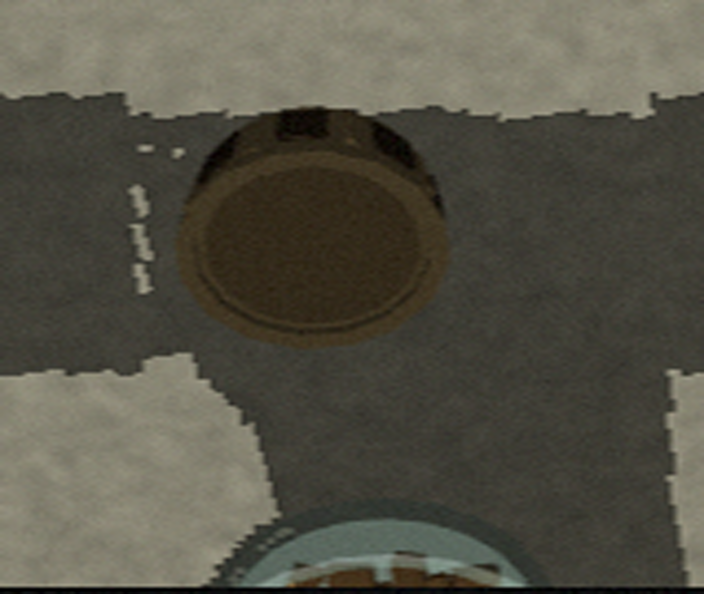

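View pics/s13z.png

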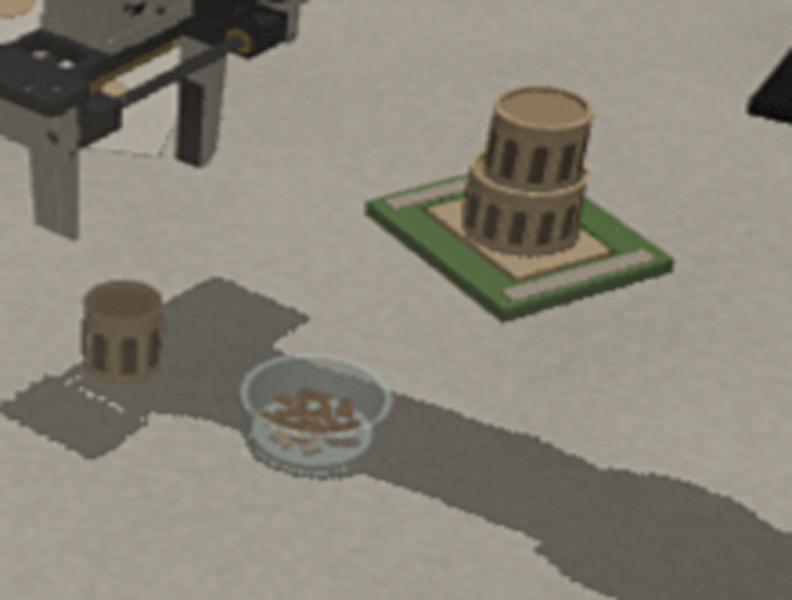

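```bash
python3 -c "
from m import *
g=load('w13')
q=np.array([(313.5,150),(313.5,347),(178,248),(449,248)])/[4.4,3.3]+[240,170]; P=onz(g,q,54); c=P.mean(0); print(P.round(1),(P[1]+P[0])/2,c)
go(c[0]-.5,c[1],16,-1.75)
t=load('t13');h=hs(t); m=(h[...,1]>90)&(h[...,0]>12)&(h[...,0]<26)&(h[...,2]>100); m[:,:440]=0
for st,cc,l in blobs(m,60): print(st,cc,onz(t,cc,113))
cv2.imwrite('pics/t13z.png',cv2.resize(t['color'][270:380,420:530],None,fx=6,fy=5.4,interpolation=cv2.INTER_CUBIC))
"
```

```text
[[575.8 -74.8  54. ]
 [534.3 -66.9  54. ]
 [559.5 -50.4  54. ]
 [551.8 -91.5  54. ]] [555.04395028 -70.83877954  54.        ] [555.32295933 -70.89329793  54.        ]
now [555.2 -72.9 101.9] [-3.1399e+00 -4.0000e-04 -1.7535e+00] open 93.0 t 18.3
  shift m [-0.002   0.0009  0.0859] yaw -0.0035 j7 -1.68
[ 440   47  200   27 4164] [543.53073967  61.16426513] [[ 937.26123742 -447.00705909  113.        ]]
[508 106  23  21 386] [518.65544041 116.00259067] [[ 824.55115357 -390.53729464  113.        ]]
[450 122  26  25 524] [462.29770992 134.15648855] [[ 789.56805217 -278.38116849  113.        ]]
[474 167  19  18 277] [482.81588448 175.41155235] [[ 706.10251681 -313.8926392   113.        ]]
[ 449  298   53   53 1301] [477.76556495 324.35664873] [[ 421.02651393 -288.99995522  113.        ]]
```

View pics/t13z.png

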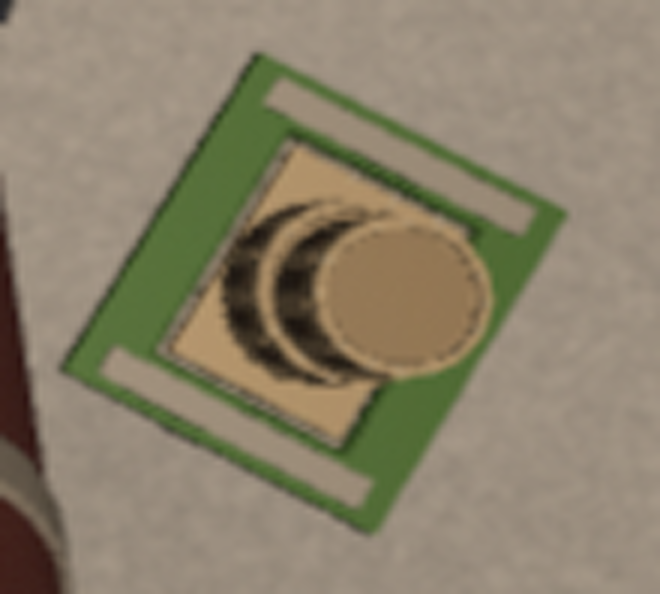

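```bash
python3 -c "
from m import *
t=load('t13');print(onz(t,[(487.3,325.0)],115))
"
```

```text
[[ 419.58703443 -306.09354711  115.        ]]
```

>>> {"op": "carry_out", "data": {
  "targets": [
    {"gripper": 0,"x": -0.002,"y": 0.0008,"z": 0.03,"yaw": 0},
    {"gripper": 0,"x": -0.002,"y": 0.0008,"z": 0.06,"yaw": 0},
    {"gripper": 0,"x": -0.002,"y": 0.0008,"z": 0.086,"yaw": 0},
    {"gripper": 0,"x": -0.002,"y": 0.0008,"z": 0.086,"yaw": 0},
    {"gripper": 0,"x": -0.002,"y": 0.0008,"z": 0.086,"yaw": 0},
    {"gripper": 0,"x": -0.002,"y": 0.0008,"z": 0.086,"yaw": 0},
    {"gripper": 0,"x": -0.002,"y": 0.0008,"z": 0.086,"yaw": 0}
  ]
}}

```text
time_s: 19.0
ee_pos: [556.0, -69.4, 16.5]
ee_rot: [-3.138, 0.0, -1.751]
contact_force: [0.4, 0.7, -0.1]
opening: 93.3
```

>>> {"op": "carry_out", "data": {
  "targets": [
    {"gripper": 170,"x": 0,"y": 0,"z": 0,"yaw": 0},
    {"gripper": 170,"x": 0,"y": 0,"z": 0,"yaw": 0},
    {"gripper": 170,"x": 0,"y": 0,"z": 0,"yaw": 0},
    {"gripper": 170,"x": 0,"y": 0,"z": 0,"yaw": 0},
    {"gripper": 170,"x": 0,"y": 0,"z": 0,"yaw": 0},
    {"gripper": 170,"x": 0,"y": 0,"z": 0,"yaw": 0},
    {"gripper": 170,"x": 0,"y": 0,"z": 0,"yaw": 0},
    {"gripper": 170,"x": 0,"y": 0,"z": 0,"yaw": 0}
  ],
  "grip_force": 12
}}

```text
time_s: 19.8
ee_pos: [554.6, -69.3, 14.9]
ee_rot: [3.141, -0.0, -1.751]
contact_force: [0.4, 0.4, -0.9]
opening: 41.9
```

```bash
python3 -c "
from m import *
go(421.3,-304,180,-1.75)
"
```

```text
now [554.6 -69.3  14.9] [ 3.1415e+00 -1.0000e-04 -1.7510e+00] open 41.9 t 19.8
  shift m [ 0.2548  0.0891 -0.1651] yaw -0.001 j7 -1.69
```

>>> {"op": "carry_out", "data": {
  "targets": [
    {"gripper": 170,"x": 0,"y": 0,"z": -0.045,"yaw": 0},
    {"gripper": 170,"x": 0,"y": 0,"z": -0.09,"yaw": 0},
    {"gripper": 170,"x": 0.025,"y": 0.009,"z": -0.13,"yaw": 0},
    {"gripper": 170,"x": 0.065,"y": 0.023,"z": -0.155,"yaw": 0},
    {"gripper": 170,"x": 0.105,"y": 0.037,"z": -0.155,"yaw": 0},
    {"gripper": 170,"x": 0.145,"y": 0.051,"z": -0.155,"yaw": 0},
    {"gripper": 170,"x": 0.185,"y": 0.065,"z": -0.155,"yaw": 0},
    {"gripper": 170,"x": 0.215,"y": 0.075,"z": -0.155,"yaw": 0}
  ]
}}

```text
time_s: 20.6
ee_pos: [440.2, -269.9, 170.0]
ee_rot: [3.141, -0.001, -1.754]
contact_force: [0.3, 0.4, -1.3]
opening: 41.7
```

>>> {"op": "carry_out", "data": {
  "targets": [
    {"gripper": 170,"x": 0.02,"y": 0.007,"z": 0,"yaw": 0},
    {"gripper": 170,"x": 0.034,"y": 0.012,"z": 0,"yaw": 0},
    {"gripper": 170,"x": 0.04,"y": 0.014,"z": 0,"yaw": 0},
    {"gripper": 170,"x": 0.04,"y": 0.014,"z": 0,"yaw": 0},
    {"gripper": 170,"x": 0.04,"y": 0.014,"z": 0,"yaw": 0},
    {"gripper": 170,"x": 0.04,"y": 0.014,"z": 0,"yaw": 0}
  ]
}}

```text
time_s: 21.2
ee_pos: [422.4, -302.6, 169.8]
ee_rot: [-3.141, 0.001, -1.748]
contact_force: [0.1, -0.2, 0.0]
opening: 41.6
```

```bash
python3 -c "
from m import *
for i in range(4): get_image('top')
go(421.2,-304,140,-1.75)
g=snap('wrist','w14')
go(421.2,-304,140,-1.75)
s=snap('side','s14')
cv2.imwrite('pics/s14z.png',cv2.resize(s['color'][60:220,380:540],None,fx=4.5,fy=3.7,interpolation=cv2.INTER_CUBIC))
cv2.imwrite('pics/w14z.png',cv2.resize(g['color'][170:350,240:400],None,fx=4.4,fy=3.3,interpolation=cv2.INTER_CUBIC)*1)
"
```

```text
now [ 421.9 -303.5  169.9] [-3.1415e+00  3.0000e-04 -1.7497e+00] open 41.6 t 21.4
  shift m [0.0006 0.0006 0.0299] yaw 0.0003 j7 -1.17
now [ 421.7 -303.7  169.9] [-3.1416e+00  2.0000e-04 -1.7500e+00] open 41.6 t 21.45
  shift m [0.0004 0.0005 0.0299] yaw 0.0 j7 -1.17
```

View pics/w14z.png

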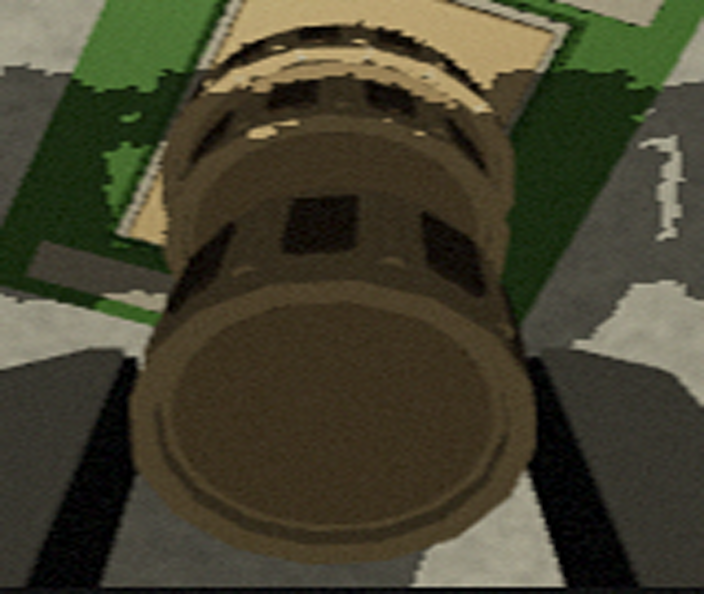

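View pics/s14z.png

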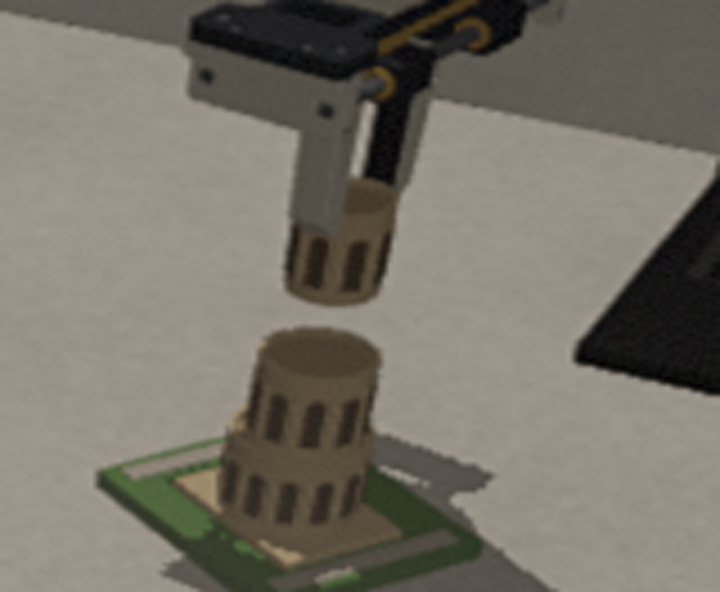

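```bash
python3 -c "
from m import *
g=load('w14'); s=g['state']; T=np.linalg.inv(Twt(s))
def tool(p,z): 
  P=onz(g,np.array(p)/[4.4,3.3]+[240,170],z); return (P@T[:3,:3].T+T[:3,3]).round(1)
A=tool([(165,225),(509,225),(340,115)],115); print(A, 'c',(A[0,0]+A[1,0])/2,A[2,1]+27)
B=tool([(131,400),(536,400),(332,282),(332,563)],s['ee_pos'][2]-14.9+54); print(B,(B[0]+B[1])[0]/2,(B[2]+B[3])[1]/2)
cv2.imwrite('pics/w14y.png',cv2.convertScaleAbs(cv2.resize(g['color'][180:270,260:370],None,fx=7,fy=6,interpolation=cv2.INTER_CUBIC),alpha=1.8))
"
```

```text
[[-26.5  -2.8  54.9]
 [ 27.7  -2.7  54.9]
 [  1.1 -26.2  54.9]] c 0.5999999999999996 0.8000000000000007
[[-21.   -4.3 -39.1]
 [ 20.6  -4.2 -39.1]
 [ -0.3 -21.3 -39.1]
 [ -0.3  20.8 -39.1]] -0.1999999999999993 -0.25
```

View pics/w14y.png

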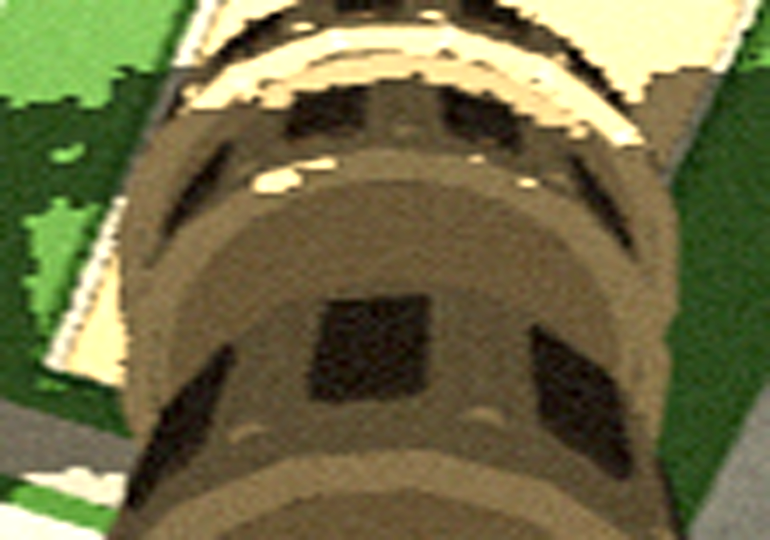

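>>> {"op": "carry_out", "data": {
  "targets": [
    {"gripper": 170,"x": 0.0006,"y": 0.0009,"z": 0.015,"yaw": 0},
    {"gripper": 170,"x": 0.0006,"y": 0.0009,"z": 0.028,"yaw": 0},
    {"gripper": 170,"x": 0.0006,"y": 0.0009,"z": 0.034,"yaw": 0},
    {"gripper": 170,"x": 0.0006,"y": 0.0009,"z": 0.034,"yaw": 0},
    {"gripper": 170,"x": 0.0006,"y": 0.0009,"z": 0.034,"yaw": 0},
    {"gripper": 170,"x": 0.0006,"y": 0.0009,"z": 0.034,"yaw": 0}
  ]
}}

```text
time_s: 22.1
ee_pos: [420.9, -304.9, 136.5]
ee_rot: [-3.14, -0.0, -1.751]
contact_force: [-0.8, -0.1, 0.2]
opening: 41.8
```

```bash
python3 -c "
from m import *
for i in range(4): get_image('top')
g=snap('wrist','w15')
go(421.2,-304,125.9,-1.75)
cv2.imwrite('pics/w15y.png',cv2.convertScaleAbs(cv2.resize(g['color'][180:350,240:400],None,fx=4.8,fy=3.4,interpolation=cv2.INTER_CUBIC),alpha=1.8))
"
```

```text
now [ 420.6 -304.7  136.2] [-3.1411e+00 -2.0000e-04 -1.7510e+00] open 41.7 t 22.35
  shift m [-0.0008 -0.0005  0.0103] yaw -0.001 j7 -1.17
```

View pics/w15y.png

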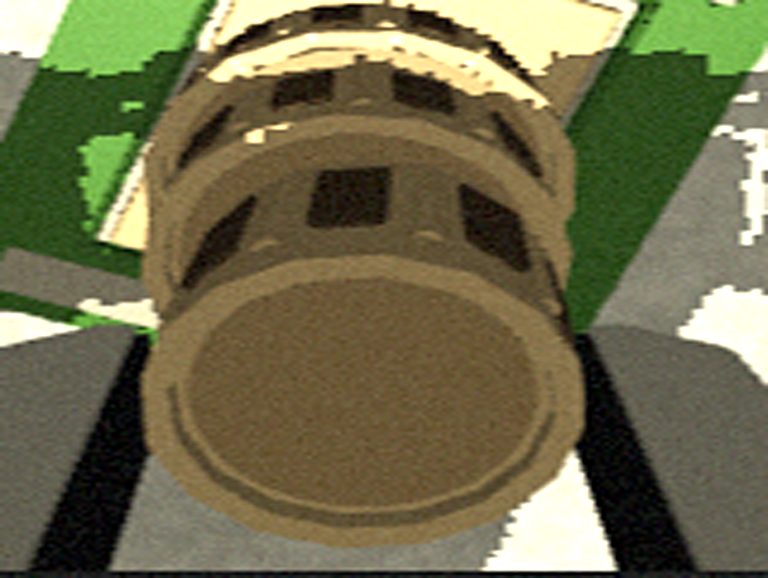

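```bash
python3 -c "
from m import *
g=load('w15'); s=g['state']; T=np.linalg.inv(Twt(s)); print(s['ee_pos'])
def tool(p,z): 
  P=onz(g,np.array(p)/[4.8,3.4]+[240,180],z); return (P@T[:3,:3].T+T[:3,3]).round(1)
A=tool([(148,255),(570,255),(358,117)],115); print(A, 'c',(A[0,0]+A[1,0])/2,A[2,1]+27)
"
```

```text
[ 420.63509937 -304.72118559  136.25364877]
[[-27.4  -1.6  21.2]
 [ 26.1  -1.5  21.3]
 [ -0.7 -26.8  21.3]] c -0.6499999999999986 0.1999999999999993
```

>>> {"op": "carry_out", "data": {
  "targets": [
    {"gripper": 170,"x": -0.0005,"y": 0.0003,"z": 0.002,"yaw": 0},
    {"gripper": 170,"x": -0.0005,"y": 0.0003,"z": 0.004,"yaw": 0},
    {"gripper": 170,"x": -0.0005,"y": 0.0003,"z": 0.007,"yaw": 0},
    {"gripper": 170,"x": -0.0005,"y": 0.0003,"z": 0.0095,"yaw": 0},
    {"gripper": 170,"x": -0.0005,"y": 0.0003,"z": 0.0105,"yaw": 0},
    {"gripper": 170,"x": -0.0005,"y": 0.0003,"z": 0.0105,"yaw": 0},
    {"gripper": 170,"x": -0.0005,"y": 0.0003,"z": 0.0105,"yaw": 0},
    {"gripper": 170,"x": -0.0005,"y": 0.0003,"z": 0.0105,"yaw": 0}
  ]
}}

```text
time_s: 23.15
ee_pos: [420.5, -304.1, 125.6]
ee_rot: [-3.141, -0.0, -1.751]
contact_force: [-0.4, 1.0, 4.1]
opening: 41.8
```

```bash
python3 -c "
from m import *
for i in range(3): get_image('top')
go(421.2,-304,125.9,-1.75); print(observe()['contact_force'])
"
```

```text
now [ 420.4 -304.1  125.6] [-3.141e+00 -1.000e-04 -1.751e+00] open 41.4 t 23.3
  shift m [-0.0003 -0.0007 -0.0003] yaw -0.001 j7 -1.17
[-0.30676196  1.01228027  3.64375788]
```

>>> {"op": "carry_out", "data": {
  "targets": [
    {"gripper": 0,"x": 0,"y": 0,"z": 0,"yaw": 0},
    {"gripper": 0,"x": 0,"y": 0,"z": 0,"yaw": 0},
    {"gripper": 0,"x": 0,"y": 0,"z": 0,"yaw": 0},
    {"gripper": 0,"x": 0,"y": 0,"z": 0,"yaw": 0},
    {"gripper": 0,"x": 0,"y": 0,"z": 0,"yaw": 0},
    {"gripper": 0,"x": 0,"y": 0,"z": -0.03,"yaw": 0},
    {"gripper": 0,"x": 0,"y": 0,"z": -0.06,"yaw": 0},
    {"gripper": 0,"x": 0,"y": 0,"z": -0.1,"yaw": 0}
  ]
}}

```text
time_s: 24.1
ee_pos: [419.2, -303.3, 225.2]
ee_rot: [3.138, 0.002, -1.751]
contact_force: [0.9, -0.4, -0.1]
opening: 92.5
```

>>> {"op": "carry_out", "data": {
  "targets": [
    {"gripper": 0,"x": -0.036,"y": -0.026,"z": 0,"yaw": 0},
    {"gripper": 0,"x": -0.076,"y": -0.056,"z": 0,"yaw": 0},
    {"gripper": 0,"x": -0.116,"y": -0.085,"z": 0.01,"yaw": 0},
    {"gripper": 0,"x": -0.156,"y": -0.115,"z": 0.02,"yaw": 0},
    {"gripper": 0,"x": -0.196,"y": -0.144,"z": 0.04,"yaw": 0},
    {"gripper": 0,"x": -0.23,"y": -0.169,"z": 0.06,"yaw": 0},
    {"gripper": 0,"x": -0.26,"y": -0.191,"z": 0.08,"yaw": 0},
    {"gripper": 0,"x": -0.286,"y": -0.21,"z": 0.09,"yaw": 0}
  ]
}}

```text
time_s: 24.9
ee_pos: [678.1, -57.4, 132.5]
ee_rot: [3.138, 0.001, -1.749]
contact_force: [0.1, -0.0, 0.0]
opening: 93.1
```

```bash
python3 -c "
from m import *
for i in range(7): get_image('top')
t=snap('top','t16')
g=snap('wrist','w16')
go(678,-60,130,-1.75)
s=snap('side','s16')
cv2.imwrite('pics/s16z.png',cv2.resize(s['color'][100:300,300:520],None,fx=3.6,fy=3,interpolation=cv2.INTER_CUBIC))
"
```

```text
now [677.8 -62.3 136.4] [-3.1403e+00 -8.0000e-04 -1.7535e+00] open 93.0 t 25.35
  shift m [-0.0023  0.0002  0.0064] yaw -0.0035 j7 -1.71
```

View pics/w16.png

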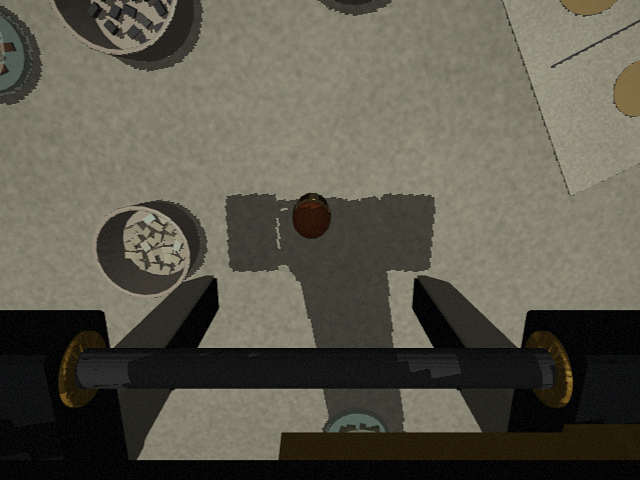

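View pics/s16z.png

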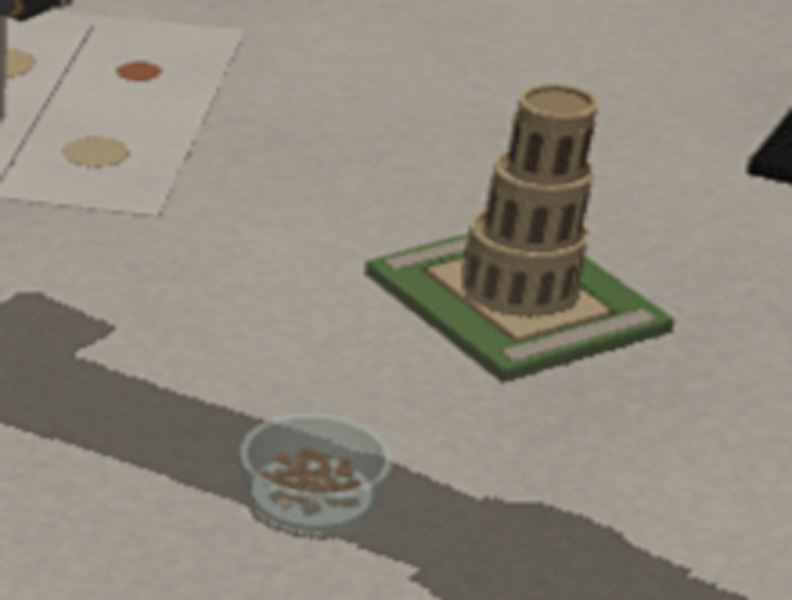

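```bash
python3 -c "
from m import *
g=load('w16'); s=g['state']
cv2.imwrite('pics/w16z.png',cv2.convertScaleAbs(cv2.resize(g['color'][180:260,270:360],None,fx=8,fy=7,interpolation=cv2.INTER_CUBIC),alpha=1.8))
t=load('t16')
cv2.imwrite('pics/t16z.png',cv2.resize(t['color'][270:380,420:530],None,fx=6,fy=5.4,interpolation=cv2.INTER_CUBIC))
"
```

View pics/w16z.png

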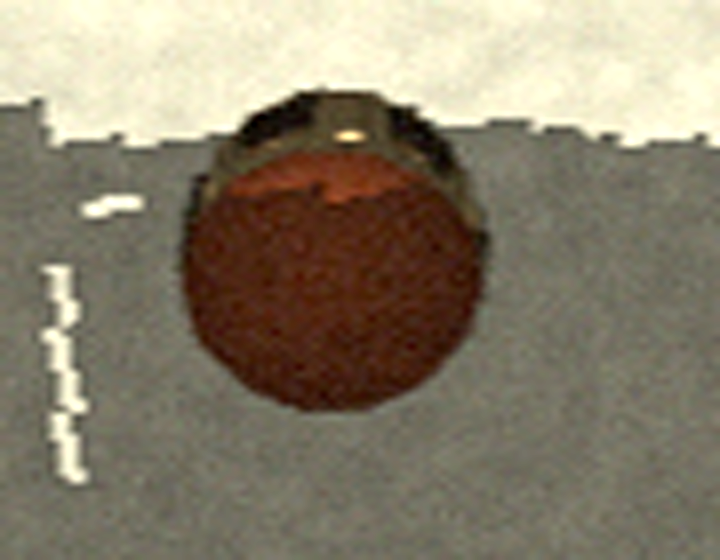

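View pics/t16z.png

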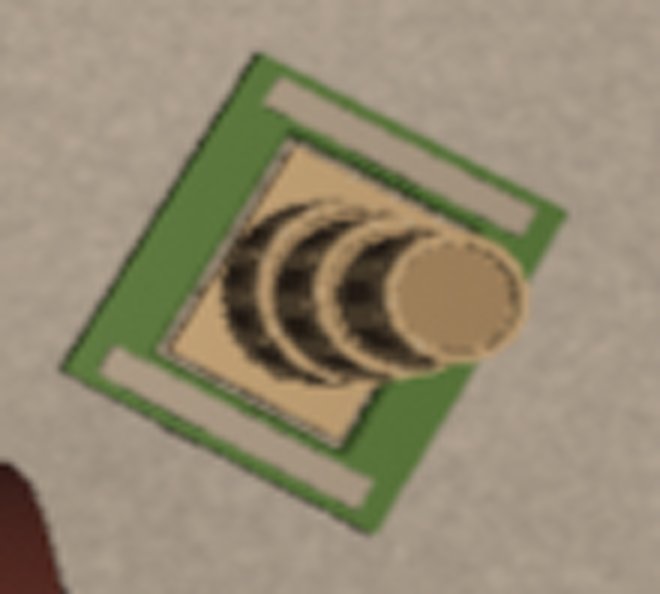

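```bash
python3 -c "
from m import *
g=load('w16'); s=g['state']; T=np.linalg.inv(Twt(s)); print(s['ee_pos'])
def tool(p,z): 
  P=onz(g,np.array(p)/[8,7]+[270,180],z); return (P@T[:3,:3].T+T[:3,3]).round(1)
print(tool([(335,150),(184,265),(486,265)],45), tool([(335,90)],0), tool([(335,410)],45),tool([(335,410)],52))
t=load('t16');print(onz(t,[np.array((456.5,297))/[6,5.4]+[420,270]],165))
"
```

```text
[677.72949673 -62.60110468 136.39199848]
[[ -2.9 -22.   91.4]
 [-17.7  -9.   91.4]
 [ 11.9  -9.   91.4]] [[ -3.2 -21.6 136.4]] [[-2.9  7.8 91.4]] [[-2.9  5.9 84.4]]
[[ 419.75615579 -306.9889098   165.        ]]
```

>>> {"op": "carry_out", "data": {
  "targets": [
    {"gripper": 0,"x": -0.0025,"y": -0.006,"z": 0.02,"yaw": 0},
    {"gripper": 0,"x": -0.0025,"y": -0.006,"z": 0.05,"yaw": 0},
    {"gripper": 0,"x": -0.0025,"y": -0.006,"z": 0.055,"yaw": 0},
    {"gripper": 0,"x": -0.0025,"y": -0.006,"z": 0.055,"yaw": 0},
    {"gripper": 0,"x": -0.0025,"y": -0.006,"z": 0.055,"yaw": 0},
    {"gripper": 0,"x": -0.0025,"y": -0.006,"z": 0.055,"yaw": 0}
  ]
}}

```text
time_s: 26.0
ee_pos: [685.6, -59.0, 81.8]
ee_rot: [-3.139, 0.0, -1.751]
contact_force: [-0.6, -0.1, 0.1]
opening: 93.1
```

```bash
python3 -c "
from m import *
for i in range(3): get_image('top')
g=snap('wrist','w17');s=snap('side','s17')
go(683.5,-61,16,-1.75)
cv2.imwrite('pics/w17z.png',cv2.convertScaleAbs(cv2.resize(g['color'][180:300,250:370],None,fx=6,fy=5,interpolation=cv2.INTER_CUBIC),alpha=1.8))
cv2.imwrite('pics/s17z.png',cv2.convertScaleAbs(cv2.resize(s['color'][150:250,230:350],None,fx=6,fy=6,interpolation=cv2.INTER_CUBIC),alpha=1.5))
"
```

```text
now [684.8 -58.9  81.1] [-3.1404e+00  2.0000e-04 -1.7510e+00] open 92.6 t 26.25
  shift m [0.0023 0.001  0.0651] yaw -0.001 j7 -1.72
```

View pics/w17z.png

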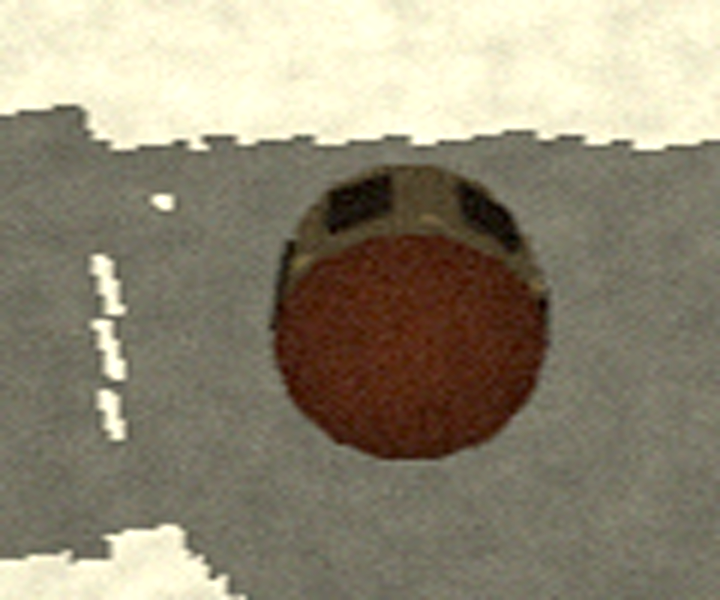

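View pics/s17z.png

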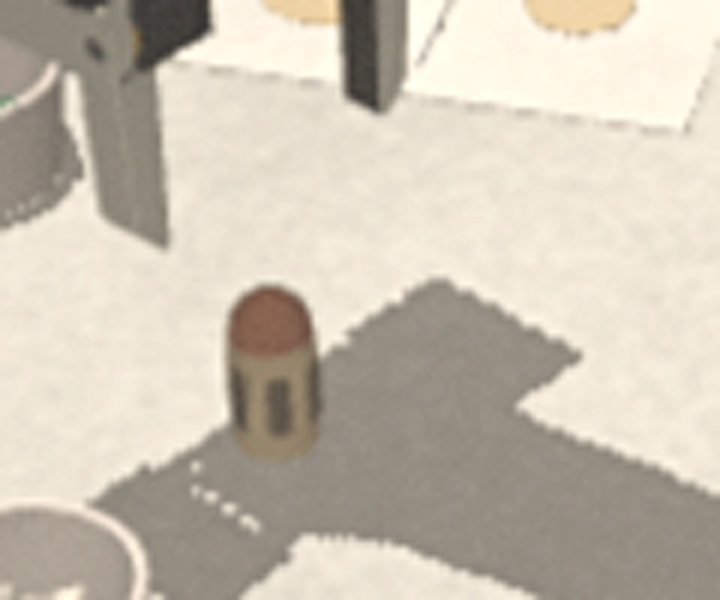

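```bash
python3 -c "
from m import *
g=load('w17'); s=g['state']; T=np.linalg.inv(Twt(s)); print(s['ee_pos'])
def tool(p,z): 
  P=onz(g,np.array(p)/[6,5]+[250,180],z); return (P@T[:3,:3].T+T[:3,3]).round(1)
print(tool([(411,233),(275,330),(548,330)],45), tool([(411,163)],0), tool([(411,460)],45))
"
```

```text
[685.15915653 -58.94881631  81.52162705]
[[  1.8 -15.6  36.6]
 [-12.9  -2.7  36.5]
 [ 16.5  -2.6  36.5]] [[  2.2 -15.2  81.6]] [[ 1.8 15.3 36.5]]
```

>>> {"op": "carry_out", "data": {
  "targets": [
    {"gripper": 0,"x": 0.0018,"y": -0.0006,"z": 0.03,"yaw": 0},
    {"gripper": 0,"x": 0.0018,"y": -0.0006,"z": 0.055,"yaw": 0},
    {"gripper": 0,"x": 0.0018,"y": -0.0006,"z": 0.07,"yaw": 0},
    {"gripper": 0,"x": 0.0018,"y": -0.0006,"z": 0.071,"yaw": 0},
    {"gripper": 0,"x": 0.0018,"y": -0.0006,"z": 0.071,"yaw": 0},
    {"gripper": 0,"x": 0.0018,"y": -0.0006,"z": 0.071,"yaw": 0},
    {"gripper": 0,"x": 0.0018,"y": -0.0006,"z": 0.071,"yaw": 0}
  ]
}}

```text
time_s: 26.95
ee_pos: [685.9, -60.8, 10.9]
ee_rot: [-3.139, 0.0, -1.751]
contact_force: [0.3, -0.0, 0.5]
opening: 93.1
```

>>> {"op": "carry_out", "data": {
  "targets": [
    {"gripper": 200,"x": 0,"y": 0,"z": 0,"yaw": 0},
    {"gripper": 200,"x": 0,"y": 0,"z": 0,"yaw": 0},
    {"gripper": 200,"x": 0,"y": 0,"z": 0,"yaw": 0},
    {"gripper": 200,"x": 0,"y": 0,"z": 0,"yaw": 0},
    {"gripper": 200,"x": 0,"y": 0,"z": 0,"yaw": 0},
    {"gripper": 200,"x": 0,"y": 0,"z": 0,"yaw": 0},
    {"gripper": 200,"x": 0,"y": 0,"z": 0,"yaw": 0},
    {"gripper": 200,"x": 0,"y": 0,"z": 0,"yaw": 0}
  ],
  "grip_force": 10
}}

```text
time_s: 27.75
ee_pos: [684.7, -60.7, 9.4]
ee_rot: [3.142, 0.0, -1.751]
contact_force: [0.3, 0.3, 0.2]
opening: 33.5
```

```bash
python3 -c "
from m import *
go(420.6,-304.2,215,-1.75)
"
```

```text
now [684.7 -60.7   9.4] [ 3.1415e+00  1.0000e-04 -1.7509e+00] open 33.5 t 27.75
  shift m [ 0.2868  0.2162 -0.2056] yaw -0.0009 j7 -1.72
```

>>> {"op": "carry_out", "data": {
  "targets": [
    {"gripper": 200,"x": 0,"y": 0,"z": 0,"yaw": 0},
    {"gripper": 200,"x": 0,"y": 0,"z": 0,"yaw": 0},
    {"gripper": 200,"x": 0,"y": 0,"z": 0,"yaw": 0},
    {"gripper": 200,"x": 0,"y": 0,"z": -0.04,"yaw": 0},
    {"gripper": 200,"x": 0,"y": 0,"z": -0.085,"yaw": 0},
    {"gripper": 200,"x": 0,"y": 0,"z": -0.13,"yaw": 0},
    {"gripper": 200,"x": 0,"y": 0,"z": -0.17,"yaw": 0},
    {"gripper": 200,"x": 0.015,"y": 0.011,"z": -0.2,"yaw": 0}
  ]
}}

```text
time_s: 28.55
ee_pos: [673.2, -70.4, 212.4]
ee_rot: [-3.137, 0.003, -1.747]
contact_force: [0.1, 0.8, -0.8]
opening: 29.4
```

>>> {"op": "carry_out", "data": {
  "targets": [
    {"gripper": 200,"x": 0.03,"y": 0.023,"z": 0,"yaw": 0},
    {"gripper": 200,"x": 0.062,"y": 0.047,"z": 0,"yaw": 0},
    {"gripper": 200,"x": 0.097,"y": 0.073,"z": 0,"yaw": 0},
    {"gripper": 200,"x": 0.132,"y": 0.1,"z": 0,"yaw": 0},
    {"gripper": 200,"x": 0.167,"y": 0.126,"z": 0,"yaw": 0},
    {"gripper": 200,"x": 0.2,"y": 0.151,"z": 0,"yaw": 0},
    {"gripper": 200,"x": 0.23,"y": 0.174,"z": 0,"yaw": 0},
    {"gripper": 200,"x": 0.253,"y": 0.191,"z": 0,"yaw": 0}
  ]
}}

```text
time_s: 29.35
ee_pos: [435.3, -290.3, 209.6]
ee_rot: [3.141, -0.001, -1.754]
contact_force: [0.4, -1.0, 0.2]
opening: 29.3
```

```bash
python3 -c "
from m import *
go(420.6,-304.2,210,-1.75)
"
```

```text
now [ 435.3 -290.3  209.6] [ 3.1409e+00 -9.0000e-04 -1.7539e+00] open 29.3 t 29.35
  shift m [ 0.0164  0.0119 -0.0004] yaw -0.0039 j7 -1.21
```

>>> {"op": "carry_out", "data": {
  "targets": [
    {"gripper": 200,"x": 0.01,"y": 0.007,"z": 0,"yaw": 0},
    {"gripper": 200,"x": 0.0175,"y": 0.0125,"z": 0,"yaw": 0},
    {"gripper": 200,"x": 0.0175,"y": 0.0125,"z": 0,"yaw": 0},
    {"gripper": 200,"x": 0.0175,"y": 0.0125,"z": 0,"yaw": 0},
    {"gripper": 200,"x": 0.0175,"y": 0.0125,"z": 0,"yaw": 0},
    {"gripper": 200,"x": 0.0175,"y": 0.0125,"z": 0,"yaw": 0}
  ]
}}

```text
time_s: 29.95
ee_pos: [423.5, -302.1, 209.2]
ee_rot: [-3.141, 0.001, -1.749]
contact_force: [-0.3, 0.7, 0.0]
opening: 29.4
```

```bash
python3 -c "
from m import *
for i in range(4): get_image('top')
g=snap('wrist','w18');s=snap('side','s18')
go(420.6,-304.2,170.4,-1.75)
cv2.imwrite('pics/w18z.png',cv2.convertScaleAbs(cv2.resize(g['color'][170:350,240:400],None,fx=4.8,fy=3.3,interpolation=cv2.INTER_CUBIC),alpha=1.8))
cv2.imwrite('pics/s18z.png',cv2.resize(s['color'][40:220,380:540],None,fx=4.5,fy=3.3,interpolation=cv2.INTER_CUBIC))
"
```

```text
now [ 422.6 -303.1  209.3] [ 3.1415e+00  1.0000e-04 -1.7507e+00] open 29.3 t 30.25
  shift m [0.0015 0.0018 0.0389] yaw -0.0007 j7 -1.17
```

View pics/w18z.png

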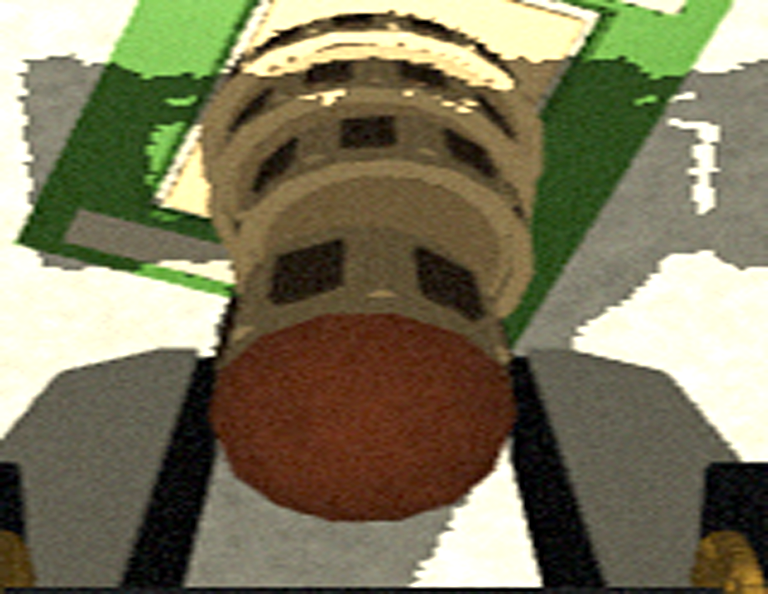

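View pics/s18z.png

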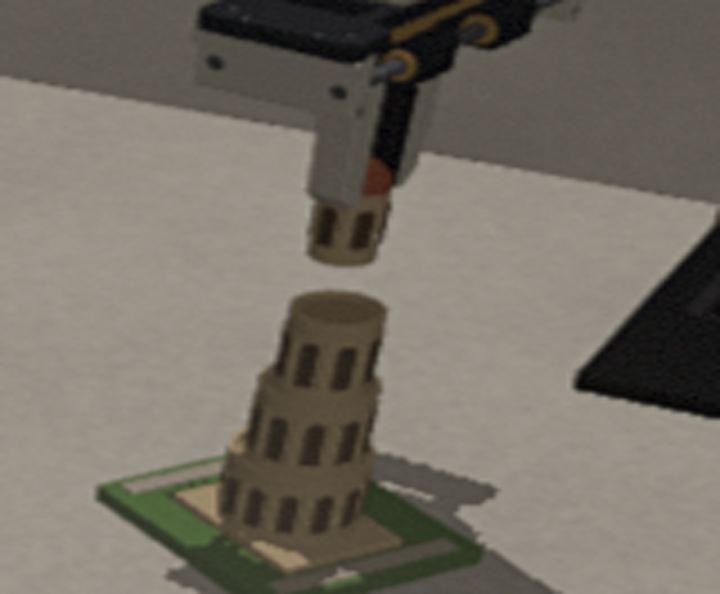

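```bash
python3 -c "
from m import *
g=load('w18'); s=g['state']; T=np.linalg.inv(Twt(s)); print(s['ee_pos'])
def tool(p,z): 
  P=onz(g,np.array(p)/[4.8,3.3]+[240,170],z); return (P@T[:3,:3].T+T[:3,3]).round(1)
A=tool([(235,255),(532,255),(380,160)],165); print(A,'c',(A[0,0]+A[1,0])/2,A[2,1]+21)
u=s['ee_pos'][2]-9.4
B=tool([(364,312),(212,405),(517,405),(364,522)],u+45); print(B)
"
```

```text
[ 422.83089863 -302.90414985  209.34526541]
[[-17.9   0.6  44.3]
 [ 23.5   0.6  44.3]
 [  2.3 -19.1  44.3]] c 2.8000000000000007 1.8999999999999986
[[ -0.1 -15.8 -35.6]
 [-14.8  -2.  -35.6]
 [ 14.6  -1.9 -35.6]
 [ -0.1  16.3 -35.6]]
```

>>> {"op": "carry_out", "data": {
  "targets": [
    {"gripper": 200,"x": 0.0021,"y": 0.002,"z": 0.012,"yaw": 0},
    {"gripper": 200,"x": 0.0021,"y": 0.002,"z": 0.022,"yaw": 0},
    {"gripper": 200,"x": 0.0021,"y": 0.002,"z": 0.028,"yaw": 0},
    {"gripper": 200,"x": 0.0021,"y": 0.002,"z": 0.028,"yaw": 0},
    {"gripper": 200,"x": 0.0021,"y": 0.002,"z": 0.028,"yaw": 0},
    {"gripper": 200,"x": 0.0021,"y": 0.002,"z": 0.028,"yaw": 0}
  ]
}}

```text
time_s: 30.85
ee_pos: [420.6, -305.1, 181.7]
ee_rot: [-3.141, -0.0, -1.751]
contact_force: [-0.5, -0.4, -0.6]
opening: 29.3
```

```bash
python3 -c "
from m import *
for i in range(5): get_image('top')
g=snap('wrist','w19');s=snap('side','s19')
go(420.6,-304.2,170.4,-1.75)
cv2.imwrite('pics/w19z.png',cv2.convertScaleAbs(cv2.resize(g['color'][170:350,240:400],None,fx=4.8,fy=3.3,interpolation=cv2.INTER_CUBIC),alpha=1.8))
"
```

```text
now [ 420.2 -305.   181.5] [-3.1413e+00 -1.0000e-04 -1.7509e+00] open 29.4 t 31.2
  shift m [-0.0008 -0.0002  0.0111] yaw -0.0009 j7 -1.17
```

View pics/w19z.png

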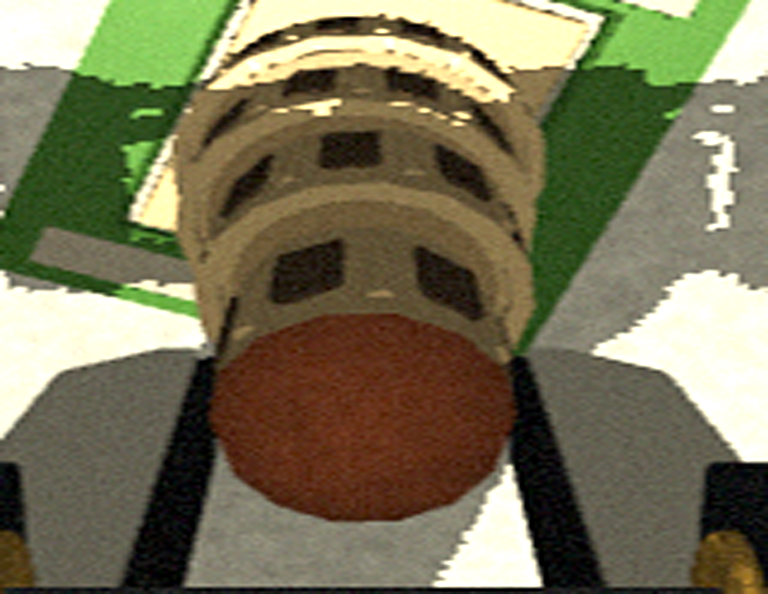

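```bash
python3 -c "
from m import *
g=load('w19'); s=g['state']; T=np.linalg.inv(Twt(s)); print(s['ee_pos'])
def tool(p,z): 
  P=onz(g,np.array(p)/[4.8,3.3]+[240,170],z); return (P@T[:3,:3].T+T[:3,3]).round(1)
A=tool([(196,285),(534,285),(365,182)],165); print(A,'c',(A[0,0]+A[1,0])/2,A[2,1]+21)
"
```

```text
[ 420.2961266  -305.01121185  181.61995802]
[[-20.9  -2.3  16.6]
 [ 21.1  -2.2  16.6]
 [  0.1 -21.4  16.6]] c 0.10000000000000142 -0.3999999999999986
```

>>> {"op": "carry_out", "data": {
  "targets": [
    {"gripper": 200,"x": 0,"y": 0,"z": 0.003,"yaw": 0},
    {"gripper": 200,"x": 0,"y": 0,"z": 0.006,"yaw": 0},
    {"gripper": 200,"x": 0,"y": 0,"z": 0.009,"yaw": 0},
    {"gripper": 200,"x": 0,"y": 0,"z": 0.011,"yaw": 0},
    {"gripper": 200,"x": 0,"y": 0,"z": 0.0113,"yaw": 0},
    {"gripper": 200,"x": 0,"y": 0,"z": 0.0113,"yaw": 0},
    {"gripper": 200,"x": 0,"y": 0,"z": 0.0113,"yaw": 0},
    {"gripper": 200,"x": 0,"y": 0,"z": 0.0113,"yaw": 0}
  ]
}}

```text
time_s: 32.0
ee_pos: [420.3, -304.9, 170.2]
ee_rot: [-3.141, 0.0, -1.751]
contact_force: [-1.6, 0.4, 1.3]
opening: 29.2
```

```bash
python3 -c "
from m import *
for i in range(3): get_image('top')
s=snap('side','s20')
go(420.6,-304.2,170.4,-1.75); print(observe()['contact_force'])
cv2.imwrite('pics/s20z.png',cv2.resize(s['color'][40:220,380:540],None,fx=4.5,fy=3.3,interpolation=cv2.INTER_CUBIC))
"
```

```text
now [ 420.3 -305.   170.2] [-3.1413 -0.     -1.7509] open 29.1 t 32.2
  shift m [-0.0008 -0.0002 -0.0002] yaw -0.0009 j7 -1.17
[-0.69835802  1.30394497  2.20321595]
```

View pics/s20z.png

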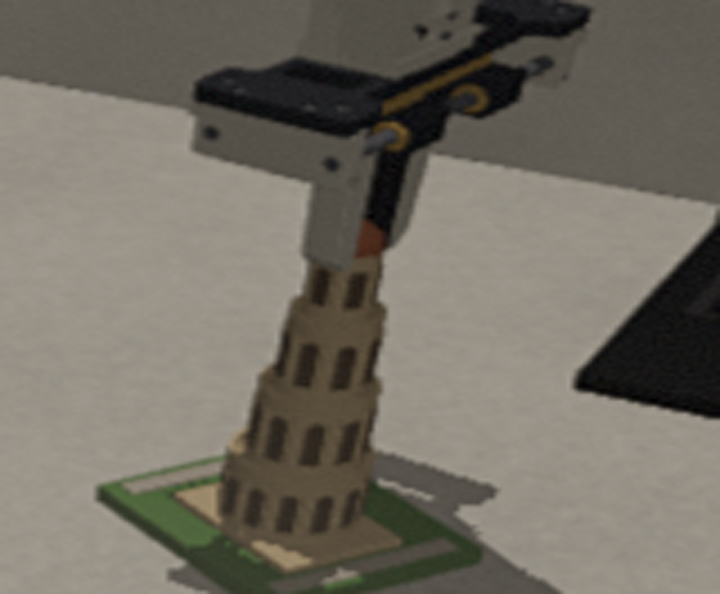

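>>> {"op": "carry_out", "data": {
  "targets": [
    {"gripper": 0,"x": 0,"y": 0,"z": 0,"yaw": 0},
    {"gripper": 0,"x": 0,"y": 0,"z": 0,"yaw": 0},
    {"gripper": 0,"x": 0,"y": 0,"z": 0,"yaw": 0},
    {"gripper": 0,"x": 0,"y": 0,"z": 0,"yaw": 0},
    {"gripper": 0,"x": 0,"y": 0,"z": 0,"yaw": 0},
    {"gripper": 0,"x": 0,"y": 0,"z": 0,"yaw": 0},
    {"gripper": 0,"x": 0,"y": 0,"z": 0,"yaw": 0},
    {"gripper": 0,"x": 0,"y": 0,"z": -0.02,"yaw": 0}
  ]
}}

```text
time_s: 33.0
ee_pos: [418.4, -303.7, 188.1]
ee_rot: [3.136, 0.003, -1.751]
contact_force: [-0.4, -0.6, -0.7]
opening: 88.7
```

>>> {"op": "carry_out", "data": {
  "targets": [
    {"gripper": 0,"x": 0,"y": 0,"z": -0.03,"yaw": 0},
    {"gripper": 0,"x": 0,"y": 0,"z": -0.06,"yaw": 0},
    {"gripper": 0,"x": 0,"y": 0,"z": -0.09,"yaw": 0},
    {"gripper": 0,"x": -0.03,"y": -0.01,"z": -0.09,"yaw": 0},
    {"gripper": 0,"x": -0.07,"y": -0.03,"z": -0.09,"yaw": 0},
    {"gripper": 0,"x": -0.11,"y": -0.05,"z": -0.09,"yaw": 0},
    {"gripper": 0,"x": -0.15,"y": -0.08,"z": -0.09,"yaw": 0},
    {"gripper": 0,"x": -0.15,"y": -0.08,"z": -0.09,"yaw": 0}
  ]
}}

```text
time_s: 33.8
ee_pos: [530.5, -163.0, 279.6]
ee_rot: [-3.14, 0.006, -1.737]
contact_force: [-0.8, 1.3, -0.6]
opening: 93.1
```

```bash
python3 -c "
from m import *
for i in range(4): get_image('top')
s=snap('side','s21');t=snap('top','t21')
print(observe()['time_s'],observe()['ee_pos'],observe()['dq'].round(3))
cv2.imwrite('pics/s21z.png',cv2.resize(s['color'][60:220,380:540],None,fx=4.5,fy=3.7,interpolation=cv2.INTER_CUBIC))
t0=load('top0')
cv2.imwrite('pics/tcmp.png',np.vstack([cv2.resize(x['color'][180:350,250:520],None,fx=2.6,fy=1.7) for x in (t0,t)]))
"
```

```text
34.1 [ 524.71774853 -173.54127092  280.14506223] [ 0.001 -0.002 -0.005 -0.003 -0.005 -0.003 -0.001]
```

View pics/s21z.png

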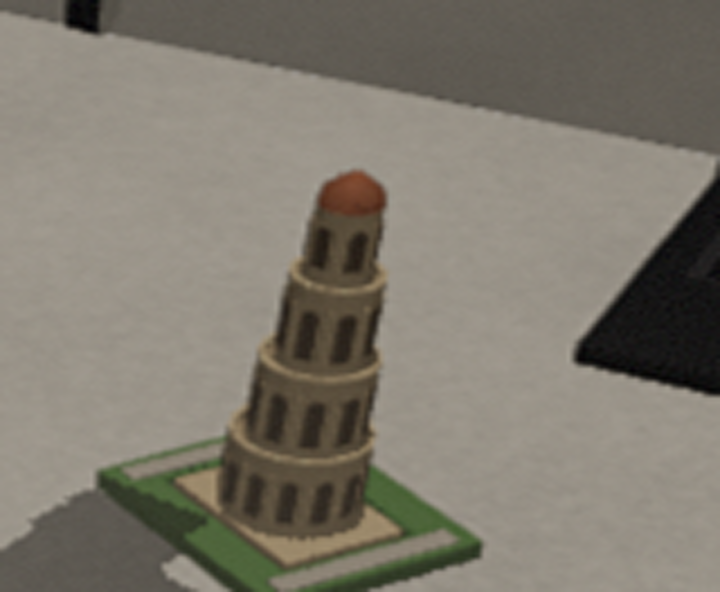

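View pics/tcmp.png

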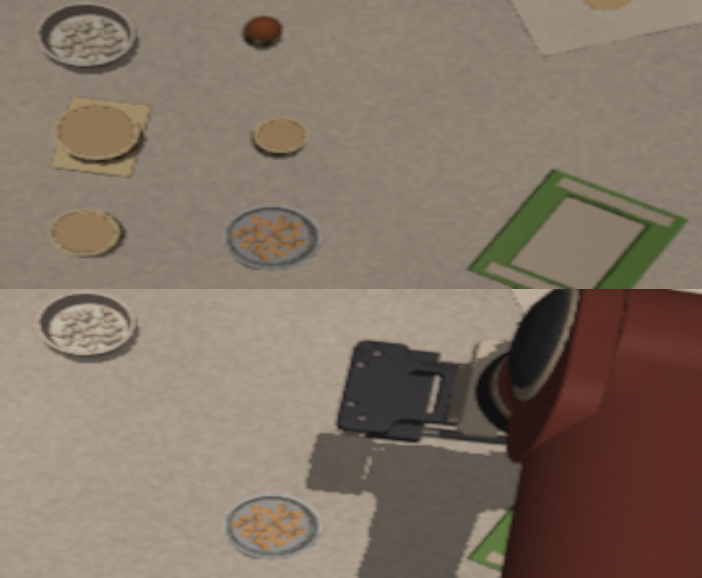

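```bash
python3 -c "
from m import *
order.close_job(); s=snap('side','s22'); print(cv2.absdiff(s['color'][60:220,380:540],load('s21')['color'][60:220,380:540]).mean(), observe()['time_s'])
"
```

```text
the job is handed in; nothing more can be done
the job is handed in; nothing more can be done
```

The tower is built and the job is handed in, at about 34 s of the 125 s allowed. I set the ground storey in the recess first, then added the wide storey, the narrow storey and the belfry, each lowered into the dish below with wrist-camera checks.

- **Seating:** each piece stopped within about 0.3 mm of its computed seated height. Contact pushes were only about 2–6 N, and a piece caught on a rim would have sat 4 mm or more too high.
- **Final pictures:** the last side view shows the whole tower standing alone and upright, with the gripper clear of it. The last top view shows both bowls where they were at the start. In that top view the arm hides the tower, so only the side view confirms the finished state.
- **Disagreements:** the top camera and the arm differed by 1.5–3 mm on the tower position, and by about 2–3 mm on the belfry's starting place. I relied mainly on the wrist camera there.
- **Failed check:** a comparison picture I tried to take after hand-in was refused, so I have no reading from after the job closed.

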